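# Check reading through the test kiln's lid port

## Robot

A 6-joint arm with a two-finger parallel gripper is mounted at the origin on the work surface. World frame = base frame: x ahead of the robot, y to its left, z up, the work surface at z = 0. Lengths are in mm, angles in rad, forces in N, time in s.
With the tool pointing down it reaches from about 275 to 750 mm from the base axis. Payload 10.2 kg.
Tool frame: the origin (TCP) lies midway between the tips of the shut fingers; the grasp point (between the pads) lies 19 mm behind it (ctrl.hold_point_z is the distance from the TCP to the grasp point, in mm); z points along the fingers, y is the direction in which the jaws open and shut (so a half turn about z gives the same grasp; the last joint's range is limited). The gripper opens to 85 mm and grips with 20 to 120 N. Pads are 22 mm wide; open, the fingers measure 114 mm over their backs; the gripper's body (76 mm by 85 mm) begins 54 mm behind the grasp point. The pads swing forward as they close: fully open they stand 13 mm farther back than shut.
Start: joints at [1.116, 0.313, 1.498, -0, 1.331, -0.223], TCP at [120.621, 510.962, 231.294] pointing down, gripper open.
Joint ranges: [-2.94, 2.94], [-0.97, 2.17], [0.19, 2.56], [-1.23, 4.37], [0.02, 3.11], [-2.88, 2.88]. Speed limits (rad/s): [2.39, 2.39, 3.01, 3.14, 3.14, 3.14].

## Interface

Orientations are given as a unit quaternion [w, x, y, z].
In Python, from rig import ctrl, capture, get_calibration, ticket, search_frame, outline_of gives the robot as it stands. The module is installed in compiled form; this text tells all that it offers.
- The arm moves only by the tool servo_tool, never from a script. Its argument "motion" is a list of rows, each an object with "dr": the turn, a rotation vector about the tool's x, y, z in units of 10 degrees (1.0 is 10 degrees), a list of three; "delta_pos": the shift along the tool's x, y, z in units of 50 mm (1.0 is 50 mm), a list of three; "hand": the opening, from 0 (shut) to 1 (fully open). In form: [{"dr": [ax, ay, az], "delta_pos": [x, y, z], "hand": hand}, ...]. A call has 1 to 20 rows; each row shifts and turns the pose as measured when the row begins, along the tool's axes as they then stand; what a row does not reach is not made up. A row lasts 1/8 s, in which the tool goes at most 62.5 mm and 10.7 degrees, less where a joint would pass 70% of its speed; a pose out of reach is approached as far as the arm can. A call is refused whole if a number of a shift passes 1 or a number of a turn 1, either way. A call with a gripper value outside its range is refused whole. The fingers move at their own pace and stop on an object; "squeeze" is the grip in N (left out, the last holds). Time passes only in rows, so rows that do not move let the fingers close. It gives the time, the measured TCP pose, the force and the opening at its end, in the units of the state.
- ctrl.sense(): the state, without advancing time (a new reading comes with each control period).
- capture(name): name is "side" or "top"; returns (picture, depth): 420x560x3 uint8, red, green, blue; 420x560 float32, mm along the optical axis (not along the pixel's ray), 0 where there is no reading.
- get_calibration(name): a dict with "camera_matrix" (3x3 intrinsics, pixels), "distortion" ([k1, k2, p1, p2, k3] as OpenCV has them; the pictures are not rectified), "T" (4x4, takes a point from camera to world coordinates). Camera axes: x right, y down, z forward; pixel columns grow to the right and rows downward; lengths in mm; the calibration is good to about 2 mm. A picture is of the moment at which its call begins. get_calibration takes no time and is no camera call.
- ticket.finish_job(): hands the job in, once; it reports no verdict.
Trained networks look in the newest picture that a camera, given by its name, has taken for a name from the list of things; names that differ only in an ending like _2 or _b are one class to them, and where a whole thing is asked for, a point or a joint stands for the part that bears it (a point fixed in the world has none). Each returns a list of dicts, best first, with "score" (0 to 1); they miss things now and then, are a little off and sometimes report something else, mostly with a low value. They report only what shows in the picture. A call takes as long as a camera call. They do not tell look-alikes from the thing itself.
- search_frame(camera, label): "bbox" ([left, top, right, bottom] in pixels, round what is visible of it).
- outline_of(camera, label): "pixels" (420x560 bool, what is visible of it) and "bbox" ([left, top, right, bottom] in pixels, round what is visible of it).
The state is a dict: "time_s": time; "joints": joint angles; "dq": joint speeds; "tau": joint torques, N m; "eef_pos": TCP position; "ee_rot": TCP orientation; "force": force on the tool from outside, world axes, zero at the start; "wrist_torque": the same for the moment, N m; "grip_width": opening from 0.0 (shut) to 1.0 (fully open).
Only numpy, scipy, OpenCV 4.12 (cv2) and the standard library are available. Lean on these libraries where they do the work, as an engineer would, in place of code of your own. Each camera call takes 0.05 s, during which the arm holds its last target.

## Task

Take a check reading in the small test kiln: first swing the stiff port cover on its lid about a quarter turn aside by its knob, so that the port is wide open, and let go of it; it stays where you leave it. Then take the thermometer probe by its handle from the two-hole stand and lower its thin stem down through the middle of the port, without ever touching the kiln or its cover with the probe (the soft brick sheds crumbs onto the ware), until the tip is about half way down the chamber, 77 mm below the top of the lid. Finish there still holding the probe upright, still and centred in the port, and leave everything else on the bench as it is.

Things in the scene. Friction and masses are not known exactly. Their poses are not given: they have to be found in the camera images.
- port (a point): Centre of the port's mouth in the top face of the kiln lid, 170 mm above the bench; axes as the kiln's. The port is a round hole 24 mm in diameter straight down through the 35 mm thick brick lid; the chamber below is 85 mm high and 150 mm square, its floor 120 mm below this point. At the start the cover lies over it, fully or partly.
- kiln: Bench test kiln, fixed: steel-jacketed box 270 mm square, brick lid top at 170 mm, turned up to 20 degrees. Origin on the bench under the port, z up, x towards the lid hinges (away from the robot), y towards the controller box on its flank (to y = 203 mm, 125 mm high). A lid handle stands out 40 mm on the -x side, 150 mm up: leave it. The port cover counts as part of the kiln.
- port_cover (a joint): Swing of the port cover about its upright pivot, rad: 0 = straight over the port, grows clockwise seen from above, towards the kiln's -x side (the robot); stop at 2.1. Starts at 0 to 0.25. Stiff (about 3.5 N sideways at the knob, plain friction, no spring); stays where it is left. A quarter turn is 1.57.
- cover_pivot (a point): Pivot of the port cover at lid-top height, 85 mm from the port's centre towards the kiln's +y; axis upright.
- cover_knob (a point): Middle of the cover's upright cylindrical knob, 22 mm in diameter, from 36 to 62 mm above the lid top, 85 mm from the pivot, on a 9 mm stem. Under it: a flat arm 20 mm wide, its top 20 mm above the lid, and a round plug 52 mm in diameter riding 2 mm above the lid. The pivot nut stands 34 mm above the lid. z up, turns with the cover.
- probe: Cordless thermometer probe, 0.12 kg, standing upright in one of the stand's two holes, hanging by its flange. Origin at the centre of the flange's underside (on the stand top, 140 mm above the bench), z up along the stem. Above it: flange 34 mm in diameter, 5 mm thick, then a straight round grey handle 24 mm in diameter from 5 to 69 mm. Below it: thin pale ceramic stem 8 mm in diameter, 120 mm long.
- probe_tip (a point): Lower end of the probe's stem, 120 mm below the flange's underside, on the axis.
- stem_middle (a point): Point on the probe's axis 60 mm above the tip (60 mm below the flange's underside); it is inside the bore when the tip is 77 mm below the lid top.
- stand: Sheet aluminium stand, fixed: top plate 64 mm (x) by 170 mm (y), 6 mm thick, upper face 140 mm above the bench, on two end plates; base 80 mm x 190 mm. Two 15 mm holes at y = -42 and +42 mm. Origin on the bench under its middle, z up, y along the row of holes. The probe is in one hole, the stirrer in the other, either way round.
- stirrer: Glaze stirrer with a bulbous turned wooden handle 78 mm tall, up to 29 mm in diameter, and a thin steel stem, in the stand's other hole; origin on the stand's top face. Leave it.
- cone_pad: Small terracotta pad 50 mm x 22 mm with three little pale cones, 44 mm tall in all, on the lid's far left corner; origin under its middle. Leave it.
- slip_bowl: Terracotta bowl, 124 mm across, 52 mm tall, on the bench; origin under its middle. Leave it.
- kiln_prop: Brick tube standing on end, 40 mm in diameter, 75 mm tall; origin under its middle. Leave it.
- glaze_jar: Glass jar with steel cap, 68 mm in diameter, 90 mm tall, near the robot; origin under its middle. Leave it.
- glaze_brush: Brush with a wooden handle lying on the bench beyond the stand; origin under its middle. Leave it.
- plaster_mould: Two-part plaster mould block in rubber bands, 120 mm x 109 mm x 115 mm tall; origin under its middle. Leave it.
Not all that is in view belongs to the job. Of the things shaped like the stand, the aluminium one is meant.

How it is judged (in metres and radians):
On the way, in this order (a step that is already met when the one before it is completed fails the run):
1. the port cover is swung aside (at least 1.2 rad) and the fingers are off it (value of joint port_cover above 1.2 rad and velocity of joint port_cover between -0.03 and 0.03 rad/s and contact force between the fingers and kiln below 0.1 N), for 0.2 s.
2. the fingers hold the probe and its stem is lifted clear out of the stand (contact force between the fingers and probe above 1 N and height (world z) of probe_tip above 0.15 m and contact force between probe and stand below 0.1 N), for 0.2 s.
At the end, for the whole second after the job is handed in: fingers hold the probe upright (0.06 rad) and still, stem within 4.5 mm of the port axis in the bore and 6 mm at the tip, tip 57 to 97 mm below the lid top, touching nothing but the fingers; port cover at 1.2 rad or more; bystanders within 30 mm of their start (contact force between the fingers and probe above 1 N and horizontal distance between stem_middle and port below 0.0045 m and horizontal distance between probe_tip and port below 0.006 m and z of probe_tip in the frame of port between -0.097 and -0.057 m and angle between probe's own z axis and vertical below 0.06 rad and linear speed of probe below 0.015 m/s and angular speed of probe below 0.15 rad/s and contact force between probe and kiln below 0.1 N and contact force between probe and stand below 0.1 N and value of joint port_cover above 1.2 rad and distance of each of stirrer, cone_pad, slip_bowl, kiln_prop, glaze_jar, glaze_brush, plaster_mould from where it was at the start of the episode below 0.03 m); the arm keeps its last pose, push and grip.
It fails at once if the probe touches the kiln, its lid, bore or cover (over 0.3 N) (contact force between probe and kiln above 0.3 N).
It fails at once if a bystander is moved by more than 30 mm (distance of any of stirrer, cone_pad, slip_bowl, kiln_prop, glaze_jar, glaze_brush, plaster_mould from where it was at the start of the episode above 0.03 m).
It also fails if it takes over 64 s, if anything falls off the work surface, if the arm or the gripper's body presses on something with over 40 N, if the wrist force passes 120 N, or if a joint passes its speed limit or range.

## Working session

There is one attempt and no reset: what is moved stays moved. The work goes in short steps, Python scripts to look and compute and a tool call to move; the robot and the scene stay as the last step left them, time stands still between calls to the robot, and variables do not carry over. Pictures are saved under pics/ and viewed, and the job is handed in when it is done.

Besides the shell and the picture viewer there is one more tool, called after "Call:" as name(argument=value, ...) on one line, values as JSON. servo_tool: Moves the arm, as the interface text tells. Its arguments: {"type":"object","properties":{"motion":{"type":"array"},"squeeze":{"type":"number"}},"required":["motion"]}

```bash
mkdir -p pics; python3 - <<'E'
from rig import *
import cv2,numpy as np
print(ctrl.sense(), ctrl.hold_point_z)
for n in ("side","top"):
    p,d=capture(n); cv2.imwrite(f"pics/{n}0.png",p[:,:,::-1]); np.savez(f"{n}0.npz",p=p,d=d)
    c=get_calibration(n); print(n,c)
E
```

```text
{'time_s': 0.0, 'joints': array([ 1.11565351e+00,  3.13462290e-01,  1.49846868e+00,  3.26286377e-05,
        1.33098629e+00, -2.23382738e-01]), 'dq': array([-0.00118116,  0.00086795,  0.00013781, -0.00097192,  0.00019707,
        0.00133026]), 'tau': array([ 1.96309537e-05, -4.12260854e+01, -2.59750772e+01, -6.38186020e-05,
        3.99119861e-03, -1.07231114e-05]), 'eef_pos': array([120.46393801, 510.72201039, 230.71689382]), 'ee_rot': array([-2.35350012e-04,  1.15624702e-01,  9.93292751e-01, -6.19276461e-04]), 'force': array([ 0.12880036,  0.67736684, -0.058636  ]), 'wrist_torque': array([ 0.01138823,  0.0218023 , -0.00956924]), 'grip_width': 0.9982308688280144} 18.700000000000003
side {'camera_matrix': array([[380.09475033,   0.        , 282.96137426],
       [  0.        , 380.09475033, 208.72216841],
       [  0.        ,   0.        ,   1.        ]]), 'distortion': array([-0.06198444,  0.        ,  0.        ,  0.        ,  0.        ]), 'T': array([[ 5.65738878e-01, -6.00865172e-01,  5.64712818e-01,
        -8.63167621e+01],
       [-8.24577648e-01, -4.09461615e-01,  3.90400932e-01,
        -4.42709160e+02],
       [-3.35010085e-03, -6.86514553e-01, -7.27108345e-01,
         9.22736499e+02],
       [ 0.00000000e+00,  0.00000000e+00,  0.00000000e+00,
         1.00000000e+00]])}
top {'camera_matrix': array([[541.29586412,   0.        , 285.07637227],
       [  0.        , 541.29586412, 205.79491229],
       [  0.        ,   0.        ,   1.        ]]), 'distortion': array([-0.16868312,  0.        ,  0.        ,  0.        ,  0.        ]), 'T': array([[-1.08591888e-03, -9.87352643e-01,  1.58535732e-01,
         2.38455404e+02],
       [-9.99980210e-01,  2.05459242e-03,  5.94635582e-03,
        -2.73839292e+01],
       [-6.19687645e-03, -1.58526137e-01, -9.87335334e-01,
         1.74168270e+03],
       [ 0.00000000e+00,  0.00000000e+00,  0.00000000e+00,
         1.00000000e+00]])}
```

View pics/side0.png

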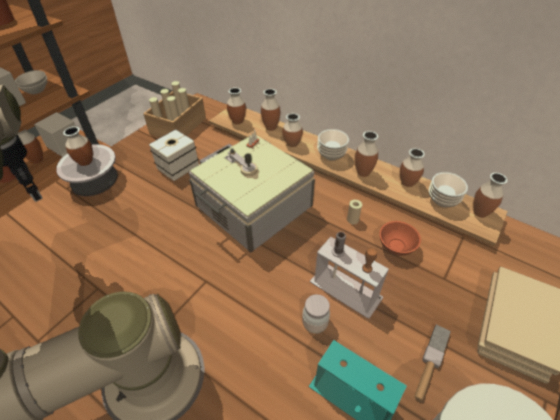

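View pics/top0.png

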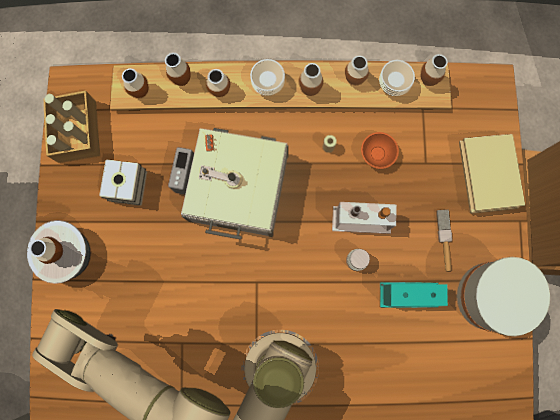

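The aluminium stand is at top (365,217) and side (350,275). The teal two-hole stand at top (413,295) is a look-alike. In the stand there is a dark/grey handle at top (355,212) and a brown bulbous one at (384,211). I'll confirm these in crops.

```bash
python3 - <<'E'
import cv2,numpy as np
from rig import *
t=cv2.imread("pics/top0.png"); s=cv2.imread("pics/side0.png")
a=cv2.resize(t[185:245,325:405],(400,300),interpolation=cv2.INTER_CUBIC)
b=cv2.resize(t[120:250,160:300],(400,300+71),interpolation=cv2.INTER_CUBIC)[:300]
c=cv2.resize(s[225:315,300:400],(400,360),interpolation=cv2.INTER_CUBIC)[:300]
d=cv2.resize(s[125:215,190:310],(400,300),interpolation=cv2.INTER_CUBIC)
cv2.imwrite("pics/crop0.png",np.vstack([np.hstack([a,b]),np.hstack([c,d])]))
for n in("top","side"):
  for l in("probe","stirrer","stand","cover_knob","port_cover","kiln","cone_pad"):
    r=search_frame(n,l); print(n,l,[(np.round(x['bbox'],1).tolist(),round(x['score'],2)) for x in r[:3]])
print(ctrl.sense()['time_s'])
E
```

```text
top probe [([346.2, 203.8, 363.5, 217.8], 0.63), ([200.4, 169.9, 241.8, 187.7], 0.42)]
top stirrer [([377.9, 207.9, 391.4, 218.6], 0.47)]
top stand [([333.4, 199.4, 401.0, 231.3], 0.73), ([378.3, 283.1, 447.8, 304.3], 0.68), ([322.7, 135.7, 335.3, 154.8], 0.41)]
top cover_knob [([199.4, 171.6, 240.2, 188.6], 0.79)]
top port_cover [([202.4, 167.7, 245.0, 188.2], 0.83), ([361.3, 133.0, 399.0, 166.5], 0.2)]
top kiln [([168.4, 126.5, 288.5, 237.3], 0.57), ([334.4, 201.5, 399.2, 230.1], 0.18)]
top cone_pad [([203.8, 131.0, 214.7, 151.0], 0.51), ([379.1, 206.3, 392.0, 218.4], 0.21)]
side probe [([329.8, 232.5, 346.0, 277.1], 0.88)]
side stirrer [([360.2, 246.1, 377.4, 298.1], 0.71), ([226.2, 153.3, 256.0, 173.9], 0.38)]
side stand [([305.3, 237.9, 389.3, 315.9], 0.97), ([306.6, 344.0, 403.5, 418.6], 0.96), ([227.1, 152.4, 256.0, 175.9], 0.38)]
side cover_knob [([227.3, 148.6, 258.5, 173.9], 0.67), ([358.8, 243.0, 376.7, 293.1], 0.63)]
side port_cover [([229.1, 151.1, 257.6, 176.7], 0.78)]
side kiln [([190.4, 136.1, 314.4, 255.3], 0.91), ([230.5, 150.5, 257.9, 175.2], 0.49)]
side cone_pad [([243.1, 133.7, 258.9, 147.7], 0.61)]
0.8
```

View pics/crop0.png

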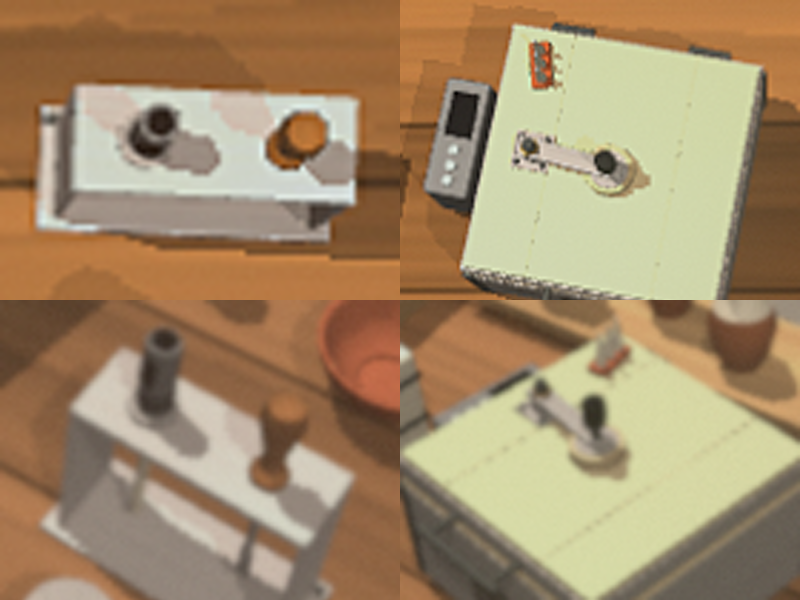

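The crops confirm it: the grey straight handle with the pale stem is the probe (top 355,212), the brown bulbous one is the stirrer, and the cover lies over the port. Next I'll measure positions.

```bash
cat > h.py <<'E'
import numpy as np,cv2
from rig import *
def cloud(n,d):
    c=get_calibration(n);K=c['camera_matrix'];T=c['T']
    h,w=d.shape;u,v=np.meshgrid(np.arange(w),np.arange(h))
    pts=np.stack([u,v],-1).reshape(-1,1,2).astype(np.float64)
    q=cv2.undistortPoints(pts,K,c['distortion']).reshape(h,w,2)
    P=np.dstack([q[...,0]*d,q[...,1]*d,d])
    W=P@T[:3,:3].T+T[:3,3]; W[d<=0]=np.nan
    return W
def proj(n,X):
    c=get_calibration(n);T=np.linalg.inv(c['T'])
    r,_=cv2.Rodrigues(T[:3,:3])
    return cv2.projectPoints(np.asarray(X,float).reshape(-1,1,3),r,T[:3,3],c['camera_matrix'],c['distortion'])[0].reshape(-1,2)
def ray_z(n,uv,z):
    c=get_calibration(n);q=cv2.undistortPoints(np.asarray(uv,float).reshape(-1,1,2),c['camera_matrix'],c['distortion']).reshape(-1,2)
    T=c['T'];D=np.c_[q,np.ones(len(q))]@T[:3,:3].T;o=T[:3,3]
    return o+D*((z-o[2])/D[:,2])[:,None]
E
python3 - <<'E'
from h import *
for n in("top","side"):
    d=np.load(n+"0.npz")['d'];W=cloud(n,d);np.save(n+"W.npy",W)
    u0,v0,u1,v1=(160,115,300,250) if n=="top" else (180,125,325,260)
    P=W[v0:v1,u0:u1].reshape(-1,3)
    m=abs(P[:,2]-170)<8; Q=P[m]
    r=cv2.minAreaRect(Q[:,:2].astype(np.float32)); print(n,"lid",r,np.median(Q[:,2]),m.sum())
    u0,v0,u1,v1=(325,190,405,240) if n=="top" else (300,225,400,320)
    P=W[v0:v1,u0:u1].reshape(-1,3); m=abs(P[:,2]-140)<5;Q=P[m]
    print(n,"stand",cv2.minAreaRect(Q[:,:2].astype(np.float32)),np.median(Q[:,2]),m.sum())
W=np.load("topW.npy")
for nm,(u0,v0,u1,v1),lo,hi in(("knob",(190,160,255,195),218,245),("arm",(190,160,255,195),186,196),("nut",(190,160,225,195),198,210),("probe",(340,195,370,225),195,225),("stir",(372,195,400,225),205,230),("flange",(340,195,370,225),143,150),("padcones",(200,128,218,155),185,230)):
  for n in("top","side"):
    X=np.load(n+"W.npy")
    if n=="top": P=X[v0:v1,u0:u1].reshape(-1,3)
    else:
        P=X.reshape(-1,3); c=np.nanmedian(W[v0:v1,u0:u1].reshape(-1,3),0); P=P[np.hypot(*(P[:,:2]-c[:2]).T)<70]
    m=(P[:,2]>lo)&(P[:,2]<hi);Q=P[m]
    if len(Q):print(nm,n,len(Q),Q.mean(0).round(1),Q.min(0).round(),Q.max(0).round())
E
```

```text
top lid ((559.4961547851562, 137.64572143554688), (272.1139831542969, 315.6472473144531), 79.43382263183594) 170.68325305534336 7191
top stand ((472.56561279296875, -265.1431884765625), (173.0092315673828, 65.81752014160156), 87.13533020019531) 140.6367312217808 824
side lid ((579.4343872070312, 132.9098358154297), (272.97918701171875, 274.9947814941406), 79.2425537109375) 169.55759231973389 4903
side stand ((472.85369873046875, -265.49432373046875), (172.4840087890625, 66.40850830078125), 87.3425521850586) 139.17064517615933 1242
knob top 52 [568.1 134.9 232.1] [558. 125. 220.] [579. 145. 241.]
knob side 51 [568.1 131.5 227.6] [560. 123. 218.] [582. 143. 235.]
arm top 246 [575.6 165.8 190.8] [544. 111. 186.] [604. 230. 196.]
arm side 164 [578.  167.  189.6] [550. 107. 186.] [601. 231. 195.]
nut top 22 [591.6 215.6 202.3] [581. 202. 199.] [599. 222. 209.]
nut side 12 [593.  215.9 201.6] [589. 211. 198.] [600. 221. 205.]
probe top 60 [ 474.7 -221.8  208.8] [ 463. -234.  199.] [ 488. -211.  216.]
probe side 91 [ 471.9 -226.7  205.6] [ 463. -296.  195.] [ 487. -212.  212.]
stir top 65 [ 468.2 -306.4  213.7] [ 457. -320.  205.] [ 480. -295.  219.]
stir side 83 [ 466.9 -309.3  212.2] [ 457. -321.  205.] [ 480. -296.  219.]
flange top 161 [ 472.7 -223.1  145.3] [ 442. -268.  143.] [ 506. -181.  150.]
flange side 56 [ 469.8 -226.8  144.8] [ 449. -276.  143.] [ 502. -184.  149.]
padcones top 41 [680.6 209.6 196.8] [660. 200. 185.] [699. 215. 218.]
padcones side 55 [684.5 208.  197.3] [666. 202. 186.] [703. 216. 216.]
```

```bash
cat >> h.py <<'E'
def axes(q):
    from scipy.spatial.transform import Rotation as R
    return R.from_quat([q[1],q[2],q[3],q[0]]).as_matrix()
def plan(pos,phi_deg,n,hand,start=None):
    """rows to straight-line world target; simulated with rounding"""
    s=ctrl.sense(); M=axes(s['ee_rot']); p=s['eef_pos'].copy()
    phi=np.degrees(np.arctan2(M[1,1],M[0,1])); 
    if start is not None: p=np.array(start[0],float);phi=start[1]
    rows=[]
    for i in range(n):
        k=n-i; d=(np.array(pos)-p)/k; dph=((phi_deg-phi))/k
        f=np.radians(phi); y=np.array([np.cos(f),np.sin(f),0]); x=np.array([-np.sin(f),np.cos(f),0]) ; z=np.array([0,0,-1.])
        x=np.cross(y,z)
        t=np.round(np.array([d@x,d@y,d@z])/50,2); r=round(-dph/10,2)
        p=p+50*(t[0]*x+t[1]*y+t[2]*z); phi=phi-10*r
        rows.append('{"dr":[0,0,%g],"delta_pos":[%g,%g,%g],"hand":%g}'%(r,*(t+0.),hand))
    print(",\n".join(rows)); print("sim end",p.round(1),round(phi,1)); return p,phi
def st():
    s=ctrl.sense();M=axes(s['ee_rot']);print("t",round(s['time_s'],2),"p",s['eef_pos'].round(1),"phi",np.degrees(np.arctan2(M[1,1],M[0,1])).round(2),"zax",M[:,2].round(4),"F",s['force'].round(1),"g",round(s['grip_width'],3),'q',s['joints'].round(2))
E
python3 - <<'E'
from h import *
e=plan([300,360,290],30,5,1)
plan([569,133.5,280],-16.5,8,1,e)
E
```

```text
{"dr":[0,0,0.93],"delta_pos":[-0.84,-0.42,-0.23],"hand":1},
{"dr":[0,0,0.94],"delta_pos":[-0.89,-0.28,-0.24],"hand":1},
{"dr":[0,0,0.93],"delta_pos":[-0.93,-0.13,-0.23],"hand":1},
{"dr":[0,0,0.94],"delta_pos":[-0.94,0.02,-0.24],"hand":1},
{"dr":[0,0,0.93],"delta_pos":[-0.92,0.17,-0.23],"hand":1}
sim end [300.1 360.3 289.8] 30.0
{"dr":[0,0,0.58],"delta_pos":[-0.83,0.3,0.02],"hand":1},
{"dr":[0,0,0.58],"delta_pos":[-0.79,0.38,0.03],"hand":1},
{"dr":[0,0,0.58],"delta_pos":[-0.75,0.46,0.02],"hand":1},
{"dr":[0,0,0.58],"delta_pos":[-0.7,0.53,0.03],"hand":1},
{"dr":[0,0,0.58],"delta_pos":[-0.64,0.6,0.02],"hand":1},
{"dr":[0,0,0.58],"delta_pos":[-0.58,0.66,0.03],"hand":1},
{"dr":[0,0,0.59],"delta_pos":[-0.51,0.72,0.02],"hand":1},
{"dr":[0,0,0.58],"delta_pos":[-0.43,0.77,0.03],"hand":1}
sim end [569.2 133.6 279.8] -16.5
```

Call:
servo_tool(motion=[{"dr":[0,0,0.93],"delta_pos":[-0.84,-0.42,-0.23],"hand":1},{"dr":[0,0,0.94],"delta_pos":[-0.89,-0.28,-0.24],"hand":1},{"dr":[0,0,0.93],"delta_pos":[-0.93,-0.13,-0.23],"hand":1},{"dr":[0,0,0.94],"delta_pos":[-0.94,0.02,-0.24],"hand":1},{"dr":[0,0,0.93],"delta_pos":[-0.92,0.17,-0.23],"hand":1},{"dr":[0,0,0.58],"delta_pos":[-0.83,0.3,0.02],"hand":1},{"dr":[0,0,0.58],"delta_pos":[-0.79,0.38,0.03],"hand":1},{"dr":[0,0,0.58],"delta_pos":[-0.75,0.46,0.02],"hand":1}], squeeze=20)

```text
time_s: 1.8
eef_pos: [404.0, 264.7, 288.7]
ee_rot: [0.001, 0.637, 0.771, 0.001]
force: [0.2, 0.4, 0.7]
grip_width: 1.0
```

```bash
python3 - <<'E'
from h import *
st();plan([569,133.5,275],-16.5,7,0.7)
E
```

```text
t 1.8 p [404.  264.7 288.7] phi 10.81 zax [ 2.4e-03  8.0e-04 -1.0e+00] F [0.2 0.4 0.7] g 1.0 q [0.34 0.18 1.52 0.   1.44 0.15]
{"dr":[0,0,0.39],"delta_pos":[-0.46,0.39,0.04],"hand":0.7},
{"dr":[0,0,0.39],"delta_pos":[-0.43,0.42,0.04],"hand":0.7},
{"dr":[0,0,0.39],"delta_pos":[-0.4,0.45,0.04],"hand":0.7},
{"dr":[0,0,0.39],"delta_pos":[-0.37,0.48,0.04],"hand":0.7},
{"dr":[0,0,0.39],"delta_pos":[-0.33,0.5,0.04],"hand":0.7},
{"dr":[0,0,0.39],"delta_pos":[-0.3,0.52,0.04],"hand":0.7},
{"dr":[0,0,0.39],"delta_pos":[-0.26,0.55,0.03],"hand":0.7}
sim end [569.1 133.4 275.2] -16.5
```

Tracking is good.

Call:
servo_tool(motion=[{"dr":[0,0,0.39],"delta_pos":[-0.46,0.39,0.04],"hand":0.7},{"dr":[0,0,0.39],"delta_pos":[-0.43,0.42,0.04],"hand":0.7},{"dr":[0,0,0.39],"delta_pos":[-0.4,0.45,0.04],"hand":0.7},{"dr":[0,0,0.39],"delta_pos":[-0.37,0.48,0.04],"hand":0.7},{"dr":[0,0,0.39],"delta_pos":[-0.33,0.5,0.04],"hand":0.7},{"dr":[0,0,0.39],"delta_pos":[-0.3,0.52,0.04],"hand":0.7},{"dr":[0,0,0.39],"delta_pos":[-0.26,0.55,0.03],"hand":0.7},{"dr":[0,0,0],"delta_pos":[0,0,0],"hand":0.7}])

```text
time_s: 2.8
eef_pos: [574.6, 124.6, 274.4]
ee_rot: [0.0, 0.807, 0.59, 0.001]
force: [0.8, 1.0, -0.8]
grip_width: 0.699
```

```bash
python3 - <<'E'
from h import *
st();plan([569,133.5,203],-16.5,5,0.7)
p,d=capture("side");cv2.imwrite("pics/s1.png",cv2.resize(p[90:230,170:340],None,fx=4,fy=4)[:,:,::-1])
E
```

```text
t 2.8 p [574.6 124.6 274.4] phi -17.7 zax [ 0.0019  0.001  -1.    ] F [ 0.8  1.  -0.8] g 0.699 q [0.01 0.43 1.22 0.   1.49 0.32]
{"dr":[0,0,-0.02],"delta_pos":[0.03,-0.03,0.29],"hand":0.7},
{"dr":[0,0,-0.03],"delta_pos":[0.03,-0.03,0.28],"hand":0.7},
{"dr":[0,0,-0.02],"delta_pos":[0.03,-0.03,0.29],"hand":0.7},
{"dr":[0,0,-0.03],"delta_pos":[0.02,-0.03,0.28],"hand":0.7},
{"dr":[0,0,-0.02],"delta_pos":[0.03,-0.04,0.29],"hand":0.7}
sim end [569.  133.7 202.9] -16.5
```

View pics/s1.png

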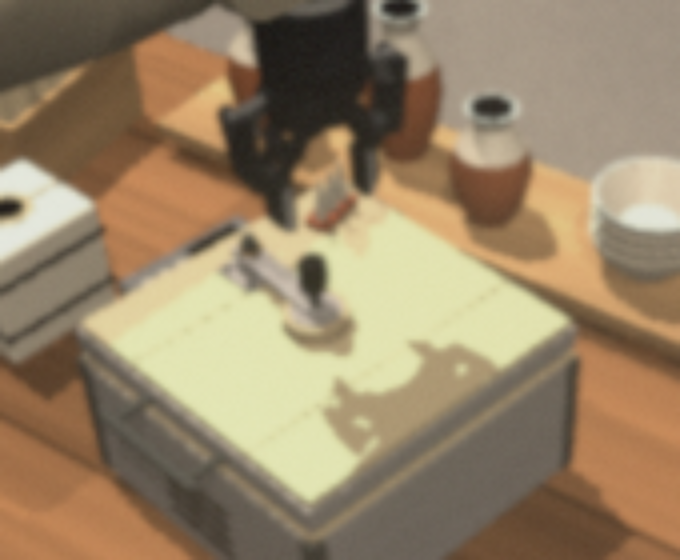

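The gripper is above the knob (side picture about 248,160) with an overshoot of about 10 mm. I'll correct that first, then descend.

Call:
servo_tool(motion=[{"dr":[0,0,-0.12],"delta_pos":[0.14,-0.16,0.1],"hand":0.7},{"dr":[0,0,0],"delta_pos":[0,0,0],"hand":0.7}])

```text
time_s: 3.1
eef_pos: [567.0, 136.5, 269.7]
ee_rot: [-0.0, 0.8, 0.601, 0.001]
force: [-0.3, -0.2, 0.1]
grip_width: 0.701
```

```bash
python3 - <<'E'
from h import *
st();plan([569,133.5,203],-16.5,5,0.7)
E
```

```text
t 3.1 p [567.  136.5 269.7] phi -16.17 zax [ 0.002   0.0016 -1.    ] F [-0.3 -0.2  0.1] g 0.701 q [0.03 0.42 1.25 0.   1.47 0.32]
{"dr":[0,0,0.01],"delta_pos":[-0.01,0.01,0.27],"hand":0.7},
{"dr":[0,0,0.01],"delta_pos":[-0.01,0.01,0.27],"hand":0.7},
{"dr":[0,0,0],"delta_pos":[-0.01,0.01,0.26],"hand":0.7},
{"dr":[0,0,0.01],"delta_pos":[-0.01,0.01,0.27],"hand":0.7},
{"dr":[0,0,0],"delta_pos":[-0.01,0.02,0.26],"hand":0.7}
sim end [569.1 133.3 203.2] -16.5
```

Call:
servo_tool(motion=[{"dr":[0,0,0],"delta_pos":[-0.04,0.04,0.2],"hand":0.7},{"dr":[0,0,0],"delta_pos":[0,0,0.27],"hand":0.7},{"dr":[0,0,0],"delta_pos":[0,0,0.27],"hand":0.7},{"dr":[0,0,0],"delta_pos":[0,0,0.27],"hand":0.7},{"dr":[0,0,0],"delta_pos":[0,0,0.1],"hand":0.7},{"dr":[0,0,0],"delta_pos":[0,0,0],"hand":0.7}])

```text
time_s: 3.85
eef_pos: [567.6, 134.6, 209.6]
ee_rot: [-0.0, 0.799, 0.601, 0.001]
force: [-0.4, -0.4, -0.3]
grip_width: 0.698
```

```bash
python3 - <<'E'
from h import *
st()
p,d=capture("side");cv2.imwrite("pics/s2.png",cv2.resize(p[90:230,170:340],None,fx=4,fy=4)[:,:,::-1])
E
```

```text
t 3.85 p [567.6 134.6 209.6] phi -16.08 zax [ 5.0e-04  1.5e-03 -1.0e+00] F [-0.4 -0.4 -0.3] g 0.698 q [0.03 0.46 1.35 0.   1.34 0.31]
```

View pics/s2.png

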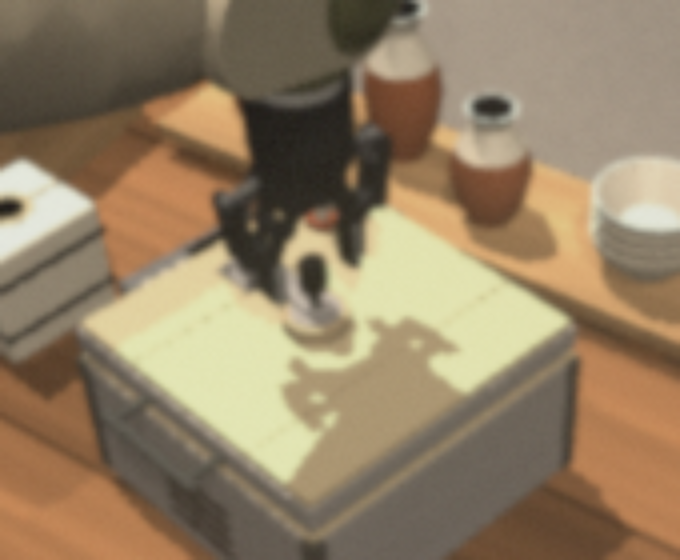

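The jaws straddle the knob (crop 313,272, side about 248,158). I'll lower a little more and close to a loose cage.

Call:
servo_tool(motion=[{"dr":[0,0,0],"delta_pos":[0,0,0.14],"hand":0.5},{"dr":[0,0,0],"delta_pos":[0,0,0],"hand":0.34},{"dr":[0,0,0],"delta_pos":[0,0,0],"hand":0.34},{"dr":[0,0,0],"delta_pos":[0,0,0],"hand":0.34}])

```text
time_s: 4.4
eef_pos: [568.1, 134.7, 203.4]
ee_rot: [0.0, 0.799, 0.601, 0.002]
force: [-0.2, 0.7, -0.4]
grip_width: 0.339
```

```bash
cat >> h.py <<'E'
PIV=np.array([594.,216.])
def arc(a0,a1,n,z,hand,R=85.):
    # heading of knob from pivot in deg: a ; phi = a+90-360...
    s=ctrl.sense(); M=axes(s['ee_rot']); p=s['eef_pos'].copy(); phi=np.degrees(np.arctan2(M[1,1],M[0,1])); rows=[]
    print("now ang",np.degrees(np.arctan2(*(p[:2]-PIV)[::-1]))%360,"rad",np.hypot(*(p[:2]-PIV)))
    for i in range(1,n+1):
        a=a0+(a1-a0)*i/n; t=np.r_[PIV+R*np.array([np.cos(np.radians(a)),np.sin(np.radians(a))]),p[2]+(z-p[2])/(n-i+1)]
        ph=a-270; d=t-p; f=np.radians(phi); y=np.array([np.cos(f),np.sin(f),0]);zz=np.array([0,0,-1.]);x=np.cross(y,zz)
        q=np.round(np.array([d@x,d@y,d@zz])/50,2); r=round(-(ph-phi)/10,2)
        p=p+50*(q[0]*x+q[1]*y+q[2]*zz);phi-=10*r
        rows.append('{"dr":[0,0,%g],"delta_pos":[%g,%g,%g],"hand":%g}'%(r,*(q+0.),hand))
    print(",\n".join(rows));print(p.round(1),phi)
E
python3 - <<'E'
from h import *
st(); arc(253.3,213,8,203,0.34)
E
```

```text
t 4.4 p [568.1 134.7 203.4] phi -16.08 zax [ 0.0028  0.0016 -1.    ] F [-0.2  0.7 -0.4] g 0.339 q [0.03 0.46 1.36 0.   1.32 0.31]
now ang 252.3146470433145 rad 85.36707243408381
{"dr":[0,0,0.57],"delta_pos":[0.01,-0.12,0],"hand":0.34},
{"dr":[0,0,0.5],"delta_pos":[0.01,-0.15,0],"hand":0.34},
{"dr":[0,0,0.5],"delta_pos":[0.01,-0.15,0],"hand":0.34},
{"dr":[0,0,0.51],"delta_pos":[0,-0.15,0],"hand":0.34},
{"dr":[0,0,0.5],"delta_pos":[0.01,-0.15,0],"hand":0.34},
{"dr":[0,0,0.5],"delta_pos":[0.01,-0.15,0],"hand":0.34},
{"dr":[0,0,0.51],"delta_pos":[0.01,-0.15,0],"hand":0.34},
{"dr":[0,0,0.5],"delta_pos":[0,-0.15,0.01],"hand":0.34}
[522.5 169.8 202.9] -56.979760656375184
```

Call:
servo_tool(motion=[{"dr":[0,0,0.5],"delta_pos":[0.01,-0.14,0],"hand":0.34},{"dr":[0,0,0.5],"delta_pos":[0.01,-0.15,0],"hand":0.34},{"dr":[0,0,0.5],"delta_pos":[0.01,-0.15,0],"hand":0.34},{"dr":[0,0,0.5],"delta_pos":[0.01,-0.15,0],"hand":0.34},{"dr":[0,0,0],"delta_pos":[0,0,0],"hand":0.34}])

```text
time_s: 5.03
eef_pos: [543.5, 146.9, 203.6]
ee_rot: [0.002, 0.894, 0.448, 0.004]
force: [0.8, -0.3, -0.4]
grip_width: 0.342
```

```bash
python3 - <<'E'
from h import *
st(); arc(229.5,187,8,203,0.34)
p,d=capture("side");cv2.imwrite("pics/s3.png",cv2.resize(p[90:230,170:340],None,fx=4,fy=4)[:,:,::-1])
E
```

```text
t 5.03 p [543.5 146.9 203.6] phi -36.74 zax [ 0.0085 -0.0013 -1.    ] F [ 0.8 -0.3 -0.4] g 0.342 q [ 0.06  0.41  1.43 -0.    1.29  0.7 ]
now ang 233.876924938464 rad 85.58151460711615
{"dr":[0,0,0.91],"delta_pos":[0.03,-0.29,0],"hand":0.34},
{"dr":[0,0,0.53],"delta_pos":[0.01,-0.15,0],"hand":0.34},
{"dr":[0,0,0.53],"delta_pos":[0.01,-0.16,0],"hand":0.34},
{"dr":[0,0,0.53],"delta_pos":[0,-0.16,0],"hand":0.34},
{"dr":[0,0,0.53],"delta_pos":[0.01,-0.16,0],"hand":0.34},
{"dr":[0,0,0.53],"delta_pos":[0.01,-0.15,0],"hand":0.34},
{"dr":[0,0,0.53],"delta_pos":[0.01,-0.16,0.01],"hand":0.34},
{"dr":[0,0,0.54],"delta_pos":[0,-0.16,0],"hand":0.34}
[509.4 205.7 203.1] -83.03903011924862
```

View pics/s3.png

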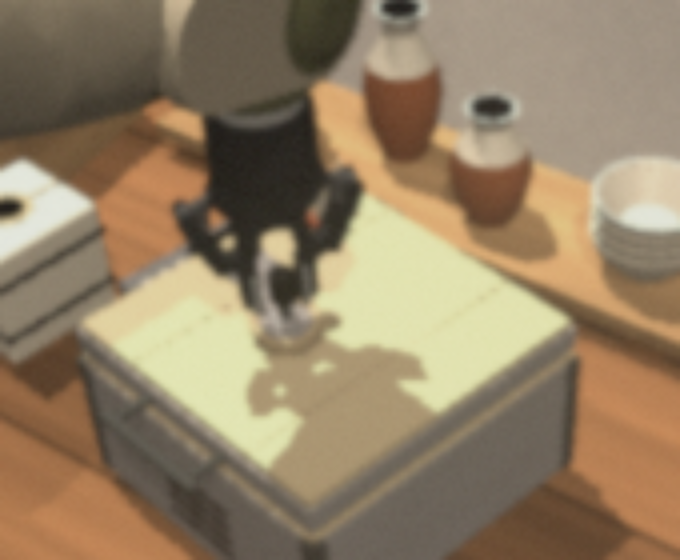

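The cover is following the cage. Continuing.

Call:
servo_tool(motion=[{"dr":[0,0,0.5],"delta_pos":[0.02,-0.16,0],"hand":0.34},{"dr":[0,0,0.5],"delta_pos":[0.01,-0.16,0],"hand":0.34},{"dr":[0,0,0.5],"delta_pos":[0.01,-0.16,0],"hand":0.34},{"dr":[0,0,0.5],"delta_pos":[0.01,-0.16,0],"hand":0.34},{"dr":[0,0,0.5],"delta_pos":[0.01,-0.16,0],"hand":0.34},{"dr":[0,0,0.5],"delta_pos":[0.01,-0.16,0],"hand":0.34},{"dr":[0,0,0],"delta_pos":[0,0,0],"hand":0.34}])

```text
time_s: 5.95
eef_pos: [516.7, 179.9, 203.6]
ee_rot: [0.006, 0.98, 0.199, 0.003]
force: [-0.1, 0.3, 0.6]
grip_width: 0.341
```

```bash
python3 - <<'E'
from h import *
st(); arc(204,166,8,203,0.34)
E
```

```text
t 5.95 p [516.7 179.9 203.6] phi -67.07 zax [ 0.0088 -0.0113 -0.9999] F [-0.1  0.3  0.6] g 0.341 q [ 0.13  0.38  1.48 -0.01  1.28  1.3 ]
now ang 205.03256395533177 rad 85.28165694203086
{"dr":[0,0,0.37],"delta_pos":[0.01,-0.17,0],"hand":0.34},
{"dr":[0,0,0.47],"delta_pos":[0,-0.14,0],"hand":0.34},
{"dr":[0,0,0.48],"delta_pos":[0.01,-0.14,0],"hand":0.34},
{"dr":[0,0,0.47],"delta_pos":[0,-0.14,0],"hand":0.34},
{"dr":[0,0,0.48],"delta_pos":[0.01,-0.15,0],"hand":0.34},
{"dr":[0,0,0.47],"delta_pos":[0.01,-0.14,0],"hand":0.34},
{"dr":[0,0,0.48],"delta_pos":[0,-0.14,0.01],"hand":0.34},
{"dr":[0,0,0.47],"delta_pos":[0.01,-0.14,0],"hand":0.34}
[511.6 236.7 203.1] -103.97484125175048
```

Call:
servo_tool(motion=[{"dr":[0,0,0.45],"delta_pos":[0.01,-0.16,0],"hand":0.34},{"dr":[0,0,0.45],"delta_pos":[0.01,-0.15,0],"hand":0.34},{"dr":[0,0,0.45],"delta_pos":[0.01,-0.15,0],"hand":0.34},{"dr":[0,0,0.45],"delta_pos":[0.01,-0.15,0],"hand":0.34},{"dr":[0,0,0.45],"delta_pos":[0.01,-0.15,0],"hand":0.34},{"dr":[0,0,0.45],"delta_pos":[0.01,-0.15,0],"hand":0.34},{"dr":[0,0,0.45],"delta_pos":[0.01,-0.15,0],"hand":0.34},{"dr":[0,0,0],"delta_pos":[0,0,0],"hand":0.34}])

```text
time_s: 6.95
eef_pos: [511.2, 227.5, 202.8]
ee_rot: [0.01, 0.997, -0.073, 0.001]
force: [-0.5, -0.4, -0.5]
grip_width: 0.338
```

```bash
python3 - <<'E'
from h import *
st(); arc(166,166,1,203,0.34)
p,d=capture("side");cv2.imwrite("pics/s4.png",cv2.resize(p[90:230,170:340],None,fx=4,fy=4)[:,:,::-1])
E
```

```text
t 6.95 p [511.2 227.5 202.8] phi -98.35 zax [ 0.0011 -0.0199 -0.9998] F [-0.5 -0.4 -0.5] g 0.338 q [ 0.22  0.42  1.43 -0.02  1.3   1.94]
now ang 172.12386381337075 rad 83.60253705254944
{"dr":[0,0,0.57],"delta_pos":[-0.02,-0.18,0],"hand":0.34}
[511.5 236.5 202.8] -104.04579761895727
```

View pics/s4.png

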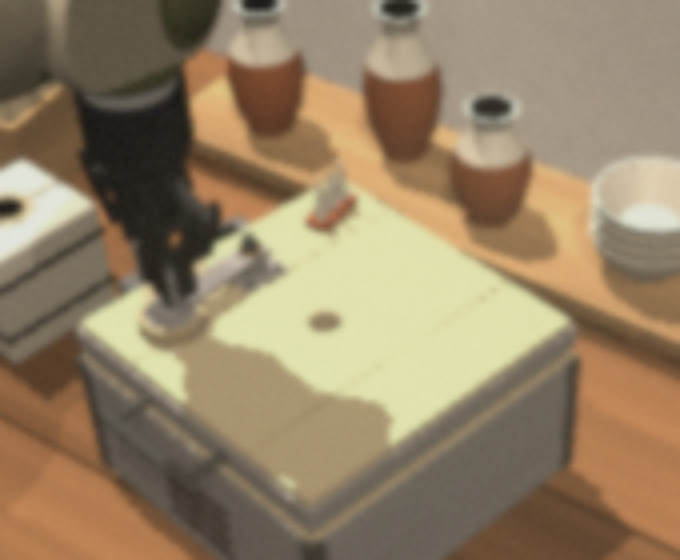

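The port is open (side crop 324,321). I'll nudge a little further toward a full quarter turn, then open and retreat upward.

Call:
servo_tool(motion=[{"dr":[0,0,0.4],"delta_pos":[-0.02,-0.14,0],"hand":0.34},{"dr":[0,0,0],"delta_pos":[0,0,0],"hand":0.34},{"dr":[0,0,0],"delta_pos":[0,0,0],"hand":0.7},{"dr":[0,0,0],"delta_pos":[0,0,0],"hand":0.7},{"dr":[0,0,0],"delta_pos":[0,0,-0.4],"hand":0.7},{"dr":[0,0,0],"delta_pos":[0,0,-0.6],"hand":0.7},{"dr":[0,0,0],"delta_pos":[0,0,-0.6],"hand":0.7},{"dr":[0,0,0],"delta_pos":[0,0,-0.2],"hand":0.7}])

```text
time_s: 8.0
eef_pos: [511.4, 234.8, 294.3]
ee_rot: [0.009, 0.995, -0.102, 0.001]
force: [-0.0, -0.4, -1.2]
grip_width: 0.698
```

```bash
python3 - <<'E'
from h import *
st(); M=axes(ctrl.sense()['ee_rot']);print(M.round(4))
e=plan([490,0,300],-30,11,.75)
plan([472,-225,300],-3,6,.75,e)
E
```

```text
t 8.0 p [511.4 234.8 294.3] phi -101.7 zax [ 3.000e-04 -1.910e-02 -9.998e-01] F [-0.  -0.4 -1.2] g 0.698 q [ 0.23  0.37  1.26 -0.02  1.52  2.01]
[[ 9.792e-01 -2.027e-01  3.000e-04]
 [-2.026e-01 -9.791e-01 -1.910e-02]
 [ 4.200e-03  1.860e-02 -9.998e-01]]
{"dr":[0,0,-0.65],"delta_pos":[0.05,0.43,-0.01],"hand":0.75},
{"dr":[0,0,-0.65],"delta_pos":[0,0.43,-0.01],"hand":0.75},
{"dr":[0,0,-0.65],"delta_pos":[-0.05,0.43,-0.01],"hand":0.75},
{"dr":[0,0,-0.65],"delta_pos":[-0.1,0.42,-0.01],"hand":0.75},
{"dr":[0,0,-0.65],"delta_pos":[-0.14,0.4,-0.01],"hand":0.75},
{"dr":[0,0,-0.65],"delta_pos":[-0.19,0.38,-0.01],"hand":0.75},
{"dr":[0,0,-0.65],"delta_pos":[-0.23,0.36,-0.01],"hand":0.75},
{"dr":[0,0,-0.65],"delta_pos":[-0.27,0.33,-0.01],"hand":0.75},
{"dr":[0,0,-0.66],"delta_pos":[-0.3,0.3,-0.01],"hand":0.75},
{"dr":[0,0,-0.65],"delta_pos":[-0.34,0.27,-0.01],"hand":0.75},
{"dr":[0,0,-0.66],"delta_pos":[-0.37,0.22,-0.01],"hand":0.75}
sim end [ 4.898e+02 -2.000e-01  2.998e+02] -30.0
{"dr":[0,0,-0.45],"delta_pos":[-0.68,0.32,0],"hand":0.75},
{"dr":[0,0,-0.45],"delta_pos":[-0.7,0.27,0],"hand":0.75},
{"dr":[0,0,-0.45],"delta_pos":[-0.72,0.21,0],"hand":0.75},
{"dr":[0,0,-0.45],"delta_pos":[-0.74,0.16,0],"hand":0.75},
{"dr":[0,0,-0.45],"delta_pos":[-0.74,0.1,0],"hand":0.75},
{"dr":[0,0,-0.45],"delta_pos":[-0.75,0.04,0],"hand":0.75}
sim end [ 472.1 -224.8  299.8] -3.0
```

Call:
servo_tool(motion=[{"dr":[0.1,-0.02,-0.65],"delta_pos":[0.05,0.43,-0.02],"hand":0.75},{"dr":[0,0,-0.65],"delta_pos":[0,0.43,-0.01],"hand":0.75},{"dr":[0,0,-0.65],"delta_pos":[-0.05,0.43,-0.01],"hand":0.75},{"dr":[0,0,-0.65],"delta_pos":[-0.1,0.42,-0.01],"hand":0.75},{"dr":[0,0,-0.65],"delta_pos":[-0.14,0.4,-0.01],"hand":0.75},{"dr":[0,0,-0.65],"delta_pos":[-0.19,0.38,-0.01],"hand":0.75},{"dr":[0,0,-0.65],"delta_pos":[-0.23,0.36,-0.01],"hand":0.75},{"dr":[0,0,-0.65],"delta_pos":[-0.27,0.33,-0.01],"hand":0.75},{"dr":[0,0,-0.65],"delta_pos":[-0.3,0.3,-0.01],"hand":0.75},{"dr":[0,0,-0.65],"delta_pos":[-0.34,0.27,-0.01],"hand":0.75},{"dr":[0,0,-0.65],"delta_pos":[-0.37,0.22,-0.01],"hand":0.75},{"dr":[0,0,-0.45],"delta_pos":[-0.68,0.32,0],"hand":0.75}])

```text
time_s: 9.5
eef_pos: [490.1, -44.9, 290.8]
ee_rot: [-0.005, 0.832, 0.555, -0.005]
force: [1.1, 0.1, -0.9]
grip_width: 0.747
```

```bash
python3 - <<'E'
from h import *
st()
for n in("top","side"):
    p,d=capture(n);np.savez(n+"1.npz",p=p,d=d);cv2.imwrite(f"pics/{n}1.png",p[:,:,::-1])
plan([472,-225,300],-3,6,.75)
E
```

```text
t 9.5 p [490.1 -44.9 290.8] phi -22.56 zax [-0.0144  0.002  -0.9999] F [ 1.1  0.1 -0.9] g 0.747 q [-0.33  0.21  1.48 -0.    1.47  0.07]
{"dr":[0,0,-0.33],"delta_pos":[-0.57,0.18,-0.03],"hand":0.75},
{"dr":[0,0,-0.33],"delta_pos":[-0.58,0.14,-0.03],"hand":0.75},
{"dr":[0,0,-0.33],"delta_pos":[-0.59,0.11,-0.03],"hand":0.75},
{"dr":[0,0,-0.33],"delta_pos":[-0.59,0.07,-0.03],"hand":0.75},
{"dr":[0,0,-0.34],"delta_pos":[-0.59,0.04,-0.03],"hand":0.75},
{"dr":[0,0,-0.33],"delta_pos":[-0.6,0.01,-0.04],"hand":0.75}
sim end [ 472.  -225.   300.1] -3.0
```

View pics/top1.png

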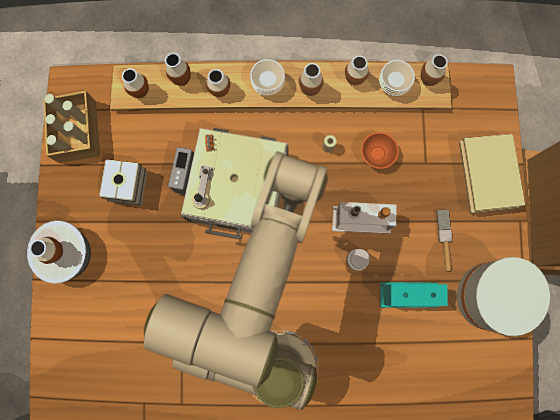

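Call:
servo_tool(motion=[{"dr":[-0.08,0.02,-0.33],"delta_pos":[-0.5,0.15,-0.06],"hand":0.75},{"dr":[0,0,-0.33],"delta_pos":[-0.58,0.14,-0.03],"hand":0.75},{"dr":[0,0,-0.33],"delta_pos":[-0.59,0.11,-0.03],"hand":0.75},{"dr":[0,0,-0.33],"delta_pos":[-0.59,0.07,-0.03],"hand":0.75},{"dr":[0,0,-0.33],"delta_pos":[-0.55,0.04,-0.03],"hand":0.75},{"dr":[0,0,-0.2],"delta_pos":[-0.3,0.0,-0.03],"hand":0.75},{"dr":[0,0,0],"delta_pos":[0,0,0],"hand":0.75}])

```text
time_s: 10.48
eef_pos: [473.3, -205.0, 296.4]
ee_rot: [-0.004, 0.731, 0.682, -0.0]
force: [-0.2, 1.1, -0.3]
grip_width: 0.75
```

```bash
cat >> h.py <<'E'
def trim():
    s=ctrl.sense();M=axes(s['ee_rot']);z=M[:,2];r=np.array([-z[1],z[0],0]);t=M.T@r;print("trim dr",(np.degrees(t)/10).round(3))
E
python3 - <<'E'
from h import *
st();trim()
for n,(u,v) in(("top",(234,177)),("side",(251,170))):
    f=np.load(n+"1.npz");g=cv2.cvtColor(f['p'],cv2.COLOR_RGB2GRAY).astype(float)
    c=g[v-9:v+10,u-9:u+10]; bg=np.percentile(c,70); w=np.clip(bg-15-c,0,None)
    yy,xx=np.mgrid[v-9:v+10,u-9:u+10]
    ctr=((w*xx).sum()/w.sum(),(w*yy).sum()/w.sum()); print(n,ctr,ray_z(n,[ctr],170).round(1))
    m=c<bg-25; q=np.c_[xx[m],yy[m]]; print(' bin',q.mean(0),ray_z(n,[q.mean(0)],170).round(1),m.sum())
    print((c[4:15,4:15]).astype(int))
E
```

```text
t 10.47 p [ 473.3 -205.   296.4] phi -3.92 zax [-0.0057  0.0055 -1.    ] F [-0.2  1.1 -0.3] g 0.75 q [-0.64  0.26  1.4   0.    1.49 -0.57]
trim dr [-0.035 -0.029  0.   ]
top (np.float64(233.41177896267573), np.float64(177.19316529326224)) [[577.3 135.6 170. ]]
 bin [233.69491525 177.49152542] [[576.4 134.8 170. ]] 59
[[202 205 206 207 210 209 207 205 203 202 203]
 [203 206 205 190 187 178 194 207 207 204 204]
 [207 205 176 129 115 105 123 162 205 208 203]
 [206 187 119  75  65  66  66  95 162 203 204]
 [200 141  74  71  77  98 103  90 110 178 208]
 [192  99  70  94 122 128 128 122 124 173 208]
 [189  84  79 118 136 133 132 127 138 182 207]
 [198 133  87 130 131 130 129 124 141 189 207]
 [208 180 107 126 127 126 124 129 166 204 205]
 [206 201 165 140 125 130 142 166 201 207 205]
 [204 206 203 192 187 184 193 199 207 204 203]]
side (np.float64(254.3167532112599), np.float64(167.57174091281772)) [[591.1 130.7 170. ]]
 bin [253.66129032 167.93548387] [[588.6 131.3 170. ]] 62
[[208 209 209 207 208 207 208 208 210 214 210]
 [208 205 207 203 202 202 202 204 208 208 207]
 [206 204 196 188 181 177 183 191 200 205 206]
 [205 190 172 152 144 141 144 158 181 196 206]
 [195 168 139 124 119 116 115 127 150 182 201]
 [188 154 124 115 112 113 111 114 138 175 201]
 [193 166 132 119 116 116 120 130 154 186 204]
 [203 187 163 148 140 141 151 168 187 200 206]
 [206 203 195 189 185 184 187 197 205 207 207]
 [209 206 207 205 203 203 205 208 207 208 209]
 [208 207 207 208 207 208 207 208 207 208 208]]
```

```bash
cat > port.py <<'E'
from h import *
def port(n,u,v,g,th):
    S=8;c=g[v-8:v+9,u-8:u+9]
    G=cv2.resize(c.astype(np.float32),None,fx=S,fy=S,interpolation=cv2.INTER_CUBIC)
    m=(G<th).astype(np.uint8)
    k,lab,stt,cen=cv2.connectedComponentsWithStats(m)
    l=lab[G.shape[0]//2,G.shape[1]//2]
    cs,_=cv2.findContours((lab==l).astype(np.uint8),cv2.RETR_EXTERNAL,cv2.CHAIN_APPROX_NONE)
    q=max(cs,key=len).reshape(-1,2).astype(float); uv=(q+0.5)/S-0.5+[u-8,v-8]
    W=ray_z(n,uv,170.)[:,:2]
    A=np.c_[2*W,np.ones(len(W))];s=np.linalg.lstsq(A,(W**2).sum(1),rcond=None)[0]
    r=np.sqrt(s[2]+s[0]**2+s[1]**2);res=np.hypot(*(W-s[:2]).T)-r
    (ex,ey),ax,an=cv2.fitEllipse(uv.astype(np.float32))
    return s[:2].round(2),round(r,2),res.std().round(2),(round(ex,2),round(ey,2)),ray_z(n,[(ex,ey)],170)[0,:2].round(2)
if __name__=="__main__":
    for n,(u,v) in(("top",(234,177)),("side",(250,170))):
        g=cv2.cvtColor(np.load(n+"1.npz")['p'],cv2.COLOR_RGB2GRAY)
        for th in(150,165,180): print(n,th,*port(n,u,v,g,th))
    W=cloud("side",np.load("side1.npz")['d']);
    for n in("top","side"):
        X=cloud(n,np.load(n+"1.npz")['d']).reshape(-1,3)
        for nm,c,R,lo,hi in(("knob",(511,235),30,218,245),("nut",(593,216),20,198,210),("probe",(473,-223),22,190,225)):
            Q=X[(np.hypot(X[:,0]-c[0],X[:,1]-c[1])<R)&(X[:,2]>lo)&(X[:,2]<hi)];print(nm,n,len(Q),Q.mean(0).round(1),Q.min(0).round(1),Q.max(0).round(1))
E
python3 port.py
```

```text
top 150 [576.51 135.24] 12.0 0.29 (233.54, 177.45) [576.49 135.24]
top 165 [576.44 135.1 ] 12.66 0.25 (233.59, 177.48) [576.42 135.09]
top 180 [576.37 135.  ] 13.34 0.25 (233.62, 177.5) [576.35 134.99]
side 150 [576.07 132.96] 10.31 0.31 (250.68, 169.99) [576.01 132.94]
side 165 [576.17 133.  ] 11.76 0.22 (250.7, 169.97) [576.1  132.96]
side 180 [576.22 133.12] 13.3 0.27 (250.67, 169.96) [576.12 133.06]
knob top 53 [507.9 231.3 230.3] [497.4 221.4 218.7] [519.7 241.5 238.1]
nut top 20 [593.5 217.1 202.6] [586.3 210.5 198.5] [602.2 225.4 208.4]
probe top 65 [ 473.7 -221.4  208.6] [ 462.8 -233.7  191.5] [ 487.5 -209.7  219.5]
knob side 53 [507.3 227.6 228. ] [498.6 219.4 218.3] [518.9 243.2 234.8]
nut side 12 [592.2 215.2 202.1] [589.4 209.9 198.2] [596.6 221.9 205.8]
probe side 99 [ 471.3 -225.   204.5] [ 461.7 -235.1  190.2] [ 488.3 -212.6  212.1]
```

The port is centred near (576.3, 134) mm, with the cameras 2 mm apart in y. The cover is at about 1.55 rad. The probe axis is near (474.7, -223). Next I'll trim the tilt and go above the probe.

```bash
python3 - <<'E'
from h import *
plan([474.7,-223,240],-3,4,.75)
E
```

```text
{"dr":[0,0,-0.02],"delta_pos":[-0.09,0.01,0.28],"hand":0.75},
{"dr":[0,0,-0.02],"delta_pos":[-0.09,0.01,0.28],"hand":0.75},
{"dr":[0,0,-0.03],"delta_pos":[-0.09,0.02,0.28],"hand":0.75},
{"dr":[0,0,-0.02],"delta_pos":[-0.09,0.01,0.29],"hand":0.75}
sim end [ 474.6 -223.1  239.9] -3.0
```

Call:
servo_tool(motion=[{"dr":[-0.03,-0.03,-0.02],"delta_pos":[-0.14,0.02,0.2],"hand":0.75},{"dr":[0,0,-0.02],"delta_pos":[-0.1,0.01,0.28],"hand":0.75},{"dr":[0,0,-0.02],"delta_pos":[-0.09,0.01,0.28],"hand":0.75},{"dr":[0,0,0],"delta_pos":[-0.04,0.01,0.2],"hand":0.75},{"dr":[0,0,0],"delta_pos":[0,0,0],"hand":0.75}])

```text
time_s: 11.1
eef_pos: [474.5, -222.1, 243.2]
ee_rot: [-0.002, 0.727, 0.687, -0.0]
force: [-0.2, 0.2, -0.1]
grip_width: 0.751
```

```bash
python3 - <<'E'
from h import *
st();trim()
plan([474.7,-223,240],-3,1,.75)
E
```

```text
t 11.1 p [ 474.5 -222.1  243.2] phi -3.27 zax [-0.0028  0.002  -1.    ] F [-0.2  0.2 -0.1] g 0.751 q [-0.66  0.3   1.48 -0.    1.36 -0.6 ]
trim dr [-0.017 -0.01   0.   ]
{"dr":[0,0,-0.03],"delta_pos":[-0.02,0,0.06],"hand":0.75}
sim end [ 474.5 -223.1  240.2] -3.0
```

Well aligned. Descending to TCP z of about 162.

Call:
servo_tool(motion=[{"dr":[-0.02,-0.01,0],"delta_pos":[-0.02,0,0.2],"hand":0.75},{"dr":[0,0,0],"delta_pos":[0,0,0.3],"hand":0.75},{"dr":[0,0,0],"delta_pos":[0,0,0.3],"hand":0.75},{"dr":[0,0,0],"delta_pos":[0,0,0.3],"hand":0.75},{"dr":[0,0,0],"delta_pos":[0,0,0.3],"hand":0.75},{"dr":[0,0,0],"delta_pos":[0,0,0.1],"hand":0.75},{"dr":[0,0,0],"delta_pos":[0,0,0],"hand":0.75}])

```text
time_s: 11.98
eef_pos: [474.3, -222.6, 162.9]
ee_rot: [0.0, 0.727, 0.687, 0.0]
force: [-0.5, -0.2, 0.5]
grip_width: 0.746
```

```bash
python3 - <<'E'
from h import *
st();trim()
plan([474.7,-223,162],-3,1,.75)
p,d=capture("side");cv2.imwrite("pics/s5.png",cv2.resize(p[190:330,260:430],None,fx=4,fy=4)[:,:,::-1])
E
```

```text
t 11.97 p [ 474.3 -222.6  162.9] phi -3.26 zax [ 0.001 -0.    -1.   ] F [-0.5 -0.2  0.5] g 0.746 q [-0.66  0.37  1.6   0.    1.17 -0.61]
trim dr [ 0.006 -0.     0.   ]
{"dr":[0,0,-0.03],"delta_pos":[-0.01,0.01,0.02],"hand":0.75}
sim end [ 474.8 -223.1  161.9] -3.0
```

View pics/s5.png

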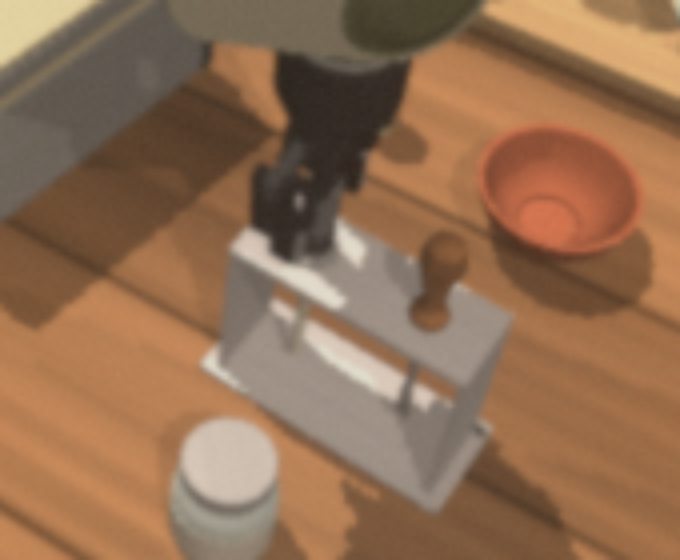

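The jaws straddle the grey handle in the left hole (crop 310,240), and the stirrer is untouched. Closing.

Call:
servo_tool(motion=[{"dr":[0,0,0],"delta_pos":[0,0,0],"hand":0.4},{"dr":[0,0,0],"delta_pos":[0,0,0],"hand":0.2},{"dr":[0,0,0],"delta_pos":[0,0,0],"hand":0.1},{"dr":[0,0,0],"delta_pos":[0,0,0],"hand":0.1},{"dr":[0,0,0],"delta_pos":[0,0,0],"hand":0.1}], squeeze=40)

```text
time_s: 12.65
eef_pos: [474.8, -222.9, 164.3]
ee_rot: [0.002, 0.727, 0.687, 0.001]
force: [-0.1, 1.5, -1.0]
grip_width: 0.27
```

```bash
python3 - <<'E'
from h import *
st();trim()
E
```

```text
t 12.65 p [ 474.8 -222.9  164.3] phi -3.25 zax [ 0.003  -0.0016 -1.    ] F [-0.1  1.5 -1. ] g 0.27 q [-0.66  0.37  1.6   0.    1.17 -0.61]
trim dr [0.018 0.008 0.   ]
```

Call:
servo_tool(motion=[{"dr":[0.02,0,0],"delta_pos":[0,0,-0.2],"hand":0.1},{"dr":[0,0,0],"delta_pos":[0,0,-0.4],"hand":0.1},{"dr":[0,0,0],"delta_pos":[0,0,-0.5],"hand":0.1},{"dr":[0,0,0],"delta_pos":[0,0,-0.5],"hand":0.1},{"dr":[0,0,0],"delta_pos":[0,0,-0.5],"hand":0.1},{"dr":[0,0,0],"delta_pos":[0,0,-0.5],"hand":0.1},{"dr":[0,0,0],"delta_pos":[0,0,-0.5],"hand":0.1},{"dr":[0,0,0],"delta_pos":[0,0,-0.4],"hand":0.1},{"dr":[0,0,0],"delta_pos":[0,0,-0.2],"hand":0.1},{"dr":[0,0,0],"delta_pos":[0,0,0],"hand":0.1},{"dr":[0,0,0],"delta_pos":[0,0,0],"hand":0.1}])

```text
time_s: 14.02
eef_pos: [473.8, -221.8, 359.0]
ee_rot: [-0.0, 0.727, 0.687, -0.001]
force: [0.1, -0.0, -0.8]
grip_width: 0.268
```

```bash
python3 - <<'E'
from h import *
st();trim()
p,d=capture("side");np.savez("side2.npz",p=p,d=d);cv2.imwrite("pics/s6.png",cv2.resize(p[150:330,240:440],None,fx=3.5,fy=3.2)[:,:,::-1])
e=plan([560,100,360],-3,10,.1)
E
```

```text
t 14.03 p [ 473.8 -221.8  359. ] phi -3.26 zax [-0.0022 -0.0014 -1.    ] F [ 0.1 -0.  -0.8] g 0.268 q [-0.66  0.26  1.25 -0.    1.64 -0.6 ]
trim dr [-0.012  0.009  0.   ]
{"dr":[0,0,-0],"delta_pos":[0.65,0.14,0],"hand":0.1},
{"dr":[0,0,-0],"delta_pos":[0.65,0.13,0],"hand":0.1},
{"dr":[0,0,-0],"delta_pos":[0.65,0.14,0],"hand":0.1},
{"dr":[0,0,-0],"delta_pos":[0.65,0.13,0],"hand":0.1},
{"dr":[0,0,-0],"delta_pos":[0.65,0.14,0],"hand":0.1},
{"dr":[0,0,-0.01],"delta_pos":[0.65,0.13,0],"hand":0.1},
{"dr":[0,0,-0],"delta_pos":[0.66,0.14,0],"hand":0.1},
{"dr":[0,0,-0.01],"delta_pos":[0.65,0.14,-0.01],"hand":0.1},
{"dr":[0,0,-0],"delta_pos":[0.66,0.14,0],"hand":0.1},
{"dr":[0,0,-0.01],"delta_pos":[0.65,0.13,-0.01],"hand":0.1}
sim end [560.   99.9 360. ] -3.0
```

View pics/s6.png

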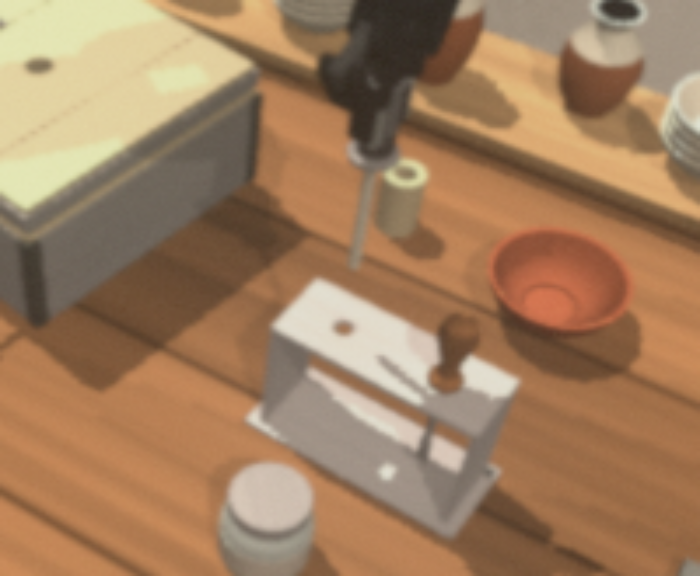

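The probe is held upright and clear (tip at crop 355,265, about z=215). Moving toward the port with the tip above the lid.

Call:
servo_tool(motion=[{"dr":[-0.01,0.01,0],"delta_pos":[0.35,0.07,0],"hand":0.1},{"dr":[0,0,0],"delta_pos":[0.5,0.1,0],"hand":0.1},{"dr":[0,0,0],"delta_pos":[0.6,0.13,0],"hand":0.1},{"dr":[0,0,0],"delta_pos":[0.6,0.13,0],"hand":0.1},{"dr":[0,0,0],"delta_pos":[0.6,0.13,0],"hand":0.1},{"dr":[0,0,0],"delta_pos":[0.6,0.13,0],"hand":0.1},{"dr":[0,0,0],"delta_pos":[0.6,0.13,0],"hand":0.1},{"dr":[0,0,0],"delta_pos":[0.6,0.13,0],"hand":0.1},{"dr":[0,0,0],"delta_pos":[0.6,0.13,0],"hand":0.1},{"dr":[0,0,0],"delta_pos":[0.45,0.1,0],"hand":0.1},{"dr":[0,0,0],"delta_pos":[0.25,0.05,0],"hand":0.1},{"dr":[0,0,0],"delta_pos":[0.1,0,0],"hand":0.1},{"dr":[0,0,0],"delta_pos":[0,0,0],"hand":0.1}])

```text
time_s: 15.7
eef_pos: [551.5, 87.9, 355.2]
ee_rot: [-0.005, 0.725, 0.688, -0.001]
force: [-0.3, 0.3, -0.7]
grip_width: 0.265
```

```bash
python3 - <<'E'
from h import *
st();trim()
plan([576.3,134,360],-3,4,.1)
E
```

```text
t 15.7 p [551.5  87.9 355.2] phi -2.99 zax [-0.0082  0.0065 -0.9999] F [-0.3  0.3 -0.7] g 0.265 q [-0.05  0.35  1.14  0.01  1.67 -0.  ]
trim dr [-0.049 -0.035  0.   ]
{"dr":[0,0,0],"delta_pos":[0.24,0.11,-0.02],"hand":0.1},
{"dr":[0,0,0],"delta_pos":[0.24,0.11,-0.03],"hand":0.1},
{"dr":[0,0,0],"delta_pos":[0.23,0.11,-0.02],"hand":0.1},
{"dr":[0,0,0],"delta_pos":[0.24,0.12,-0.03],"hand":0.1}
sim end [576.5 134.2 360.2] -3.0
```

Call:
servo_tool(motion=[{"dr":[-0.05,-0.03,0],"delta_pos":[0.2,0.1,-0.02],"hand":0.1},{"dr":[0,0,0],"delta_pos":[0.24,0.12,0],"hand":0.1},{"dr":[0,0,0],"delta_pos":[0.22,0.11,0],"hand":0.1},{"dr":[0,0,0],"delta_pos":[0.15,0.07,0],"hand":0.1},{"dr":[0,0,0],"delta_pos":[0,0,0],"hand":0.1},{"dr":[0,0,0],"delta_pos":[0,0,0],"hand":0.1}])

```text
time_s: 16.45
eef_pos: [575.4, 129.0, 356.1]
ee_rot: [0.0, 0.726, 0.688, 0.0]
force: [0.5, 0.1, -1.7]
grip_width: 0.271
```

```bash
python3 - <<'E'
from h import *
st();trim()
for n in("top","side"):
    p,d=capture(n);np.savez(n+"3.npz",p=p,d=d)
    q=p[100:200,190:320] if n=="side" else p[100:250,160:320]
    cv2.imwrite(f"pics/{n}3.png",cv2.resize(q,None,fx=5,fy=5 if n=="side" else 4,interpolation=cv2.INTER_CUBIC)[:,:,::-1])
plan([576.3,134,355],-3,1,.1)
E
```

```text
t 16.45 p [575.4 129.  356.1] phi -3.08 zax [ 6.e-04  2.e-04 -1.e+00] F [ 0.5  0.1 -1.7] g 0.271 q [0.02 0.42 1.03 0.   1.69 0.08]
trim dr [ 0.004 -0.002  0.   ]
{"dr":[0,0,-0.01],"delta_pos":[0.1,0.01,0.02],"hand":0.1}
sim end [576.1 133.9 355.2] -3.0
```

View pics/side3.png

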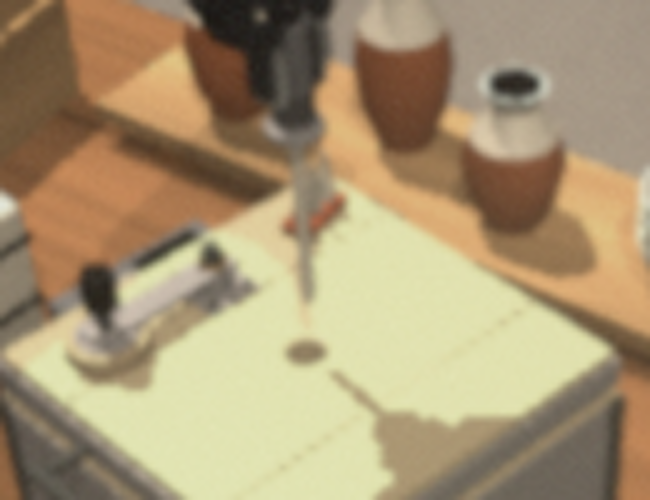

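View pics/top3.png

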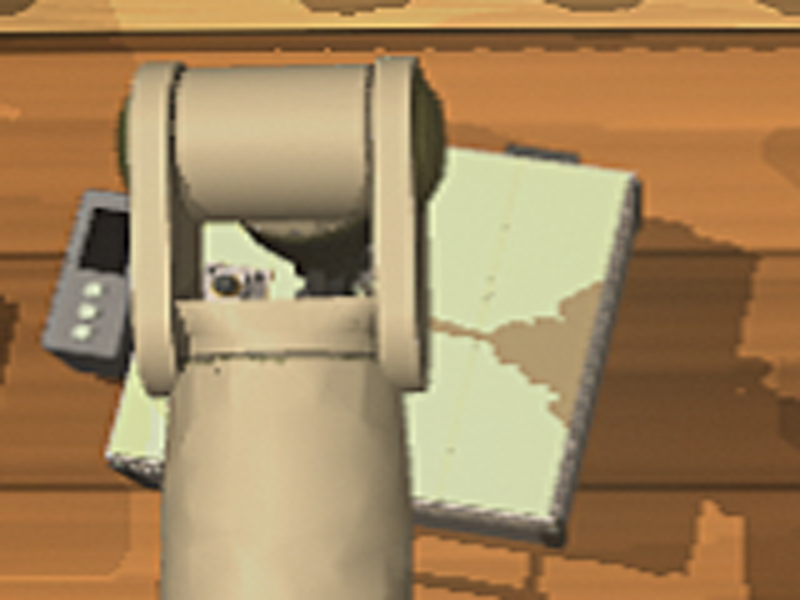

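Only the side camera sees the stem here (tip near side px 251,163, port at 251,170); the arm hides the view from the top camera. I'll check the stem's image against its predicted projection.

```bash
cat > stem.py <<'E'
from h import *
def stem(f,tip_off=144.3,off=(0,0),rows=None,tcp=None):
    p=f['p'].astype(float)
    s=ctrl.sense();M=axes(s['ee_rot']);t=s['eef_pos'] if tcp is None else np.array(tcp)
    a=[];
    for h in range(20,100,8):   # height above tip
        X=t+M[:,2]*(tip_off-h)   # along tool z
        uv=proj("side",[X])[0]; a.append(uv)
        r=int(round(uv[1])); 
        print(h,uv.round(2),p[r,int(uv[0])-6:int(uv[0])+8].mean(1).astype(int), p[r,int(uv[0])-6:int(uv[0])+8,2].astype(int))
E
python3 - <<'E'
from stem import *
stem(np.load("side3.npz"))
print(proj("side",[[575.4,129,356.1-144.3],[576.2,134,170]]))
g=np.load("side3.npz")['p'].astype(int)
print(g[150:172,246:258].sum(2)//3); print(g[150:172,246:258,2])
E
```

```text
20 [250.28 154.38] [209 207 205 197 186 169 149 144 164 194 206 210 209 209] [176 173 170 161 150 138 125 124 138 161 174 178 176 176]
28 [250.1  152.19] [207 204 200 195 188 165 145 145 174 200 208 210 208 209] [172 169 163 158 151 134 122 124 146 166 175 178 174 176]
36 [249.91 149.98] [201 198 196 197 195 192 173 148 142 158 179 196 206 208] [164 162 159 159 157 155 142 126 121 130 146 161 173 176]
44 [249.73 147.74] [196 195 195 193 189 175 152 136 130 132 152 183 202 205] [158 157 157 155 150 140 124 116 111 108 123 149 167 170]
52 [249.54 145.49] [195 194 180 149 115 109 120 129 120 107 108 125 145 168] [157 156 142 114  81  77  95 109  98  76  75  93 115 136]
60 [249.36 143.21] [195 195 190 179 159 137 127 131 123 114 111 106 101 116] [156 157 152 139 120 104 104 112 101  83  74  69  69  87]
68 [249.17 140.9 ] [187 193 195 194 188 167 142 131 123 117 121 124 117 104] [150 155 157 156 150 135 119 113 106 100 101  94  79  68]
76 [248.98 138.58] [ 88 112 137 162 179 186 170 143 131 127 121 123 131 134] [ 66  87 107 128 142 149 138 121 113 110 105 106 112 113]
84 [248.78 136.22] [
[... 1854 characters left out ...]
156 135 124 134 159 175 176 177 179]
 [176 176 174 160 142 129 142 162 175 176 176 177]
 [176 175 176 163 148 141 155 169 176 177 178 176]
 [177 176 172 166 156 157 166 173 175 175 177 175]
 [177 176 173 168 159 161 170 177 174 177 178 177]
 [177 176 175 169 162 162 169 175 176 178 176 177]
 [177 177 176 171 165 161 167 174 177 176 176 176]
 [175 178 176 174 171 165 171 174 177 176 175 177]
 [177 178 177 174 170 169 170 176 176 178 175 176]
 [175 172 167 161 157 153 158 165 175 176 177 176]
 [173 163 147 133 124 122 126 138 155 169 174 178]
 [164 144 119 106 101 101 102 108 128 154 171 176]
 [160 130 105  96  99  98  96  97 115 147 171 177]
 [164 138 114 102 101  99 103 111 130 155 174 176]]
```

```bash
python3 - <<'E'
from h import *
from scipy.optimize import least_squares
W=cloud("side",np.load("side3.npz")['d'])
Q=W[125:165,240:262].reshape(-1,3); Q=Q[np.hypot(Q[:,0]-575.4,Q[:,1]-129)<25]
for lo,hi,r in((215,325,4),(215,270,4),(270,325,4),(332,337.5,17)):
    P=Q[(Q[:,2]>lo)&(Q[:,2]<hi)]
    f=least_squares(lambda c:np.hypot(P[:,0]-c[0],P[:,1]-c[1])-r,[577,131],loss='soft_l1')
    print(lo,hi,len(P),P.mean(0).round(1),f.x.round(2),f.fun.std().round(2))
# port depth check: lid z near port in side
L=cloud("side",np.load("side1.npz")['d'])[160:182,236:268].reshape(-1,3);L=L[abs(L[:,2]-170)<6];print(np.median(L[:,2]),L[:,2].std(),len(L))
L=cloud("top",np.load("top1.npz")['d'])[165:190,222:246].reshape(-1,3);L=L[abs(L[:,2]-170)<6];print(np.median(L[:,2]),len(L))
E
```

```text
215 325 84 [575.8 125.2 271.9] [578.02 127.07] 1.21
215 270 39 [575.7 125.1 243.3] [578.09 126.89] 1.16
270 325 45 [575.8 125.3 296.6] [577.98 127.2 ] 1.22
332 337.5 31 [568.9 121.5 334.4] [580.   128.52] 2.23
169.6590315621827 1.397414594206858 559
170.51144861595253 484
```

The estimates agree to about 1–2 mm, so I'll aim for (575.5, 133.7). I'll lower until the tip is just above the lid and look again.

Call:
servo_tool(motion=[{"dr":[0,0,0],"delta_pos":[0.09,0,0.05],"hand":0.1},{"dr":[0,0,0],"delta_pos":[0,0,0.2],"hand":0.1},{"dr":[0,0,0],"delta_pos":[0,0,0.2],"hand":0.1},{"dr":[0,0,0],"delta_pos":[0,0,0.1],"hand":0.1},{"dr":[0,0,0],"delta_pos":[0,0,0],"hand":0.1},{"dr":[0,0,0],"delta_pos":[0,0,0],"hand":0.1}])

```text
time_s: 17.3
eef_pos: [575.3, 133.2, 326.4]
ee_rot: [-0.0, 0.726, 0.687, 0.0]
force: [-0.9, 0.8, -1.4]
grip_width: 0.27
```

```bash
python3 - <<'E'
from h import *
st();trim()
for i in range(1):
    p,d=capture("side");np.savez("side4.npz",p=p,d=d)
    cv2.imwrite("pics/side4.png",cv2.resize(p[130:190,215:290],None,fx=9,fy=9,interpolation=cv2.INTER_CUBIC)[:,:,::-1])
t=ctrl.sense()['eef_pos']
print(proj("side",[t-[0,0,144.3],t-[0,0,124.3],[575.5,133.7,170]]))
print(p[160:176,244:258].astype(int).sum(2)//3)
plan([575.5,133.7,t[2]],-3,1,.1)
E
```

```text
t 17.3 p [575.3 133.2 326.4] phi -3.14 zax [-1.e-04  2.e-04 -1.e+00] F [-0.9  0.8 -1.4] g 0.27 q [0.03 0.42 1.1  0.   1.62 0.08]
trim dr [-0.    -0.001  0.   ]
[[250.18749112 167.0250606 ]
 [249.74723135 161.85109115]
 [250.3777027  169.99039955]]
[[209 210 210 205 194 167 147 156 185 206 209 209 210 210]
 [210 210 210 209 198 171 145 153 184 205 210 211 210 209]
 [210 209 210 208 198 172 146 153 183 205 210 210 209 209]
 [210 210 209 209 200 175 150 154 181 205 210 209 211 210]
 [209 211 209 209 204 181 151 152 181 205 209 210 210 209]
 [210 211 211 209 204 182 149 147 181 205 210 209 209 210]
 [209 210 210 209 206 183 153 148 176 204 210 210 210 211]
 [209 209 208 207 200 176 150 141 166 193 205 209 208 209]
 [211 209 206 198 179 156 131 123 139 166 185 202 209 209]
 [209 207 200 174 147 128 116 114 118 133 160 189 205 209]
 [210 209 194 161 131 120 119 118 119 123 141 180 204 209]
 [210 207 199 172 139 128 127 127 125 126 146 184 205 210]
 [210 209 206 193 168 154 148 149 147 144 154 181 203 210]
 [209 210 209 206 199 194 190 189 186 173 160 168 189 203]
 [211 210 210 209 209 207 207 207 205 198 177 164 163 177]
 [210 209 208 209 209 211 210 210 210 206 199 178 161 159]]
{"dr":[0,0,-0.01],"delta_pos":[0.01,0,0],"hand":0.1}
sim end [575.3 133.8 326.3] -3.0
```

View pics/side4.png

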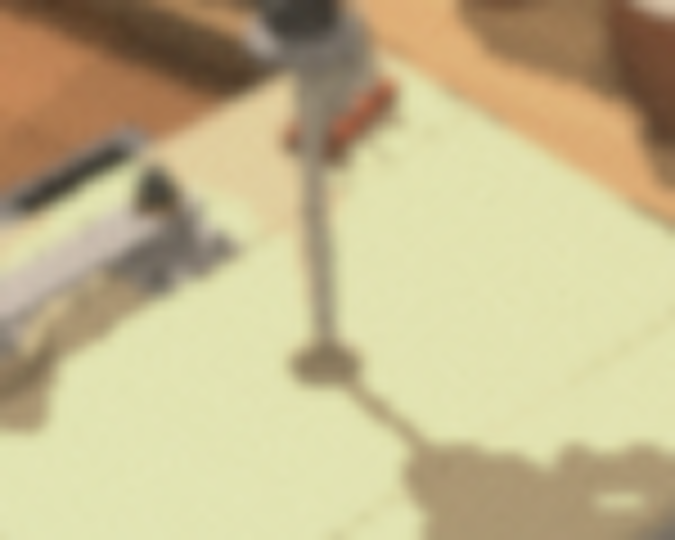

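The stem's shadow on the lid gives the second direction independently: its axis line on the lid should pass under the stem's foot. I'll measure it.

```bash
python3 - <<'E'
from h import *
p=np.load("side4.npz")['p'].astype(float).sum(2)/3
uv=[]
for s in np.arange(3.5,9.0,0.25):   # walk along approx dir in image from hole
    c=np.array([251.2+0.74*s+0.3,169.6+0.672*s+0.1]); nrm=np.array([-0.672,0.74])
    o=np.arange(-3,3.01,0.1); pts=c+o[:,None]*nrm
    v=cv2.remap(p.astype(np.float32),pts[:,0].astype(np.float32).reshape(1,-1),pts[:,1].astype(np.float32).reshape(1,-1),cv2.INTER_CUBIC)[0]
    w=np.clip(195-v,0,None); 
    oc=(w*o).sum()/w.sum(); print(s.round(2),oc.round(2),v.min().round(), v[[0,-1]].round())
    uv.append(c+oc*nrm)
uv=np.array(uv);W=ray_z("side",uv,170.)[:,:2]
k=slice(5,16); 
X=W[k];c=X.mean(0);d=np.linalg.svd(X-c)[2][0];print("line",c,d)
for q in((576.1,133.0),): 
    n=np.array([-d[1],d[0]]); print("port offset from line along n",n,(np.array(q)-c)@n)
E
```

```text
3.5 0.21 154.0 [206. 209.]
3.75 0.34 156.0 [208. 209.]
4.0 0.44 158.0 [209. 209.]
4.25 0.51 160.0 [209. 208.]
4.5 0.55 161.0 [209. 208.]
4.75 0.59 162.0 [210. 208.]
5.0 0.62 162.0 [210. 208.]
5.25 0.63 163.0 [210. 208.]
5.5 0.64 163.0 [210. 208.]
5.75 0.63 161.0 [210. 208.]
6.0 0.61 160.0 [210. 207.]
6.25 0.59 159.0 [210. 207.]
6.5 0.57 158.0 [210. 207.]
6.75 0.54 157.0 [210. 208.]
7.0 0.52 157.0 [210. 208.]
7.25 0.49 157.0 [210. 208.]
7.5 0.48 157.0 [210. 208.]
7.75 0.49 158.0 [210. 208.]
8.0 0.51 159.0 [210. 208.]
8.25 0.53 161.0 [210. 209.]
8.5 0.53 163.0 [210. 208.]
8.75 0.5 165.0 [210. 208.]
line [569.15548407 109.2525993 ] [-0.26046224 -0.96548404]
port offset from line along n [ 0.96548404 -0.26046224] 0.5195181738128269
```

All estimates agree within about 1 mm, so the target is (576.0, 134.1). Descending in two stages, checking the pose after each.

Call:
servo_tool(motion=[{"dr":[0,0,0],"delta_pos":[0.02,0.01,0],"hand":0.1},{"dr":[0,0,0],"delta_pos":[0,0,0.1],"hand":0.1},{"dr":[0,0,0],"delta_pos":[0,0,0.12],"hand":0.1},{"dr":[0,0,0],"delta_pos":[0,0,0.1],"hand":0.1},{"dr":[0,0,0],"delta_pos":[0,0,0],"hand":0.1}])

```text
time_s: 17.98
eef_pos: [575.9, 134.3, 309.2]
ee_rot: [-0.0, 0.726, 0.687, 0.0]
force: [0.1, 0.0, -0.6]
grip_width: 0.269
```

```bash
python3 - <<'E'
from h import *
st();trim()
t=ctrl.sense()['eef_pos'];plan([576,134.1,t[2]],-3,1,.1)
E
```

```text
t 17.98 p [575.9 134.3 309.2] phi -3.14 zax [-0.e+00  2.e-04 -1.e+00] F [ 0.1  0.  -0.6] g 0.269 q [0.03 0.43 1.14 0.   1.58 0.09]
trim dr [-0.    -0.001  0.   ]
{"dr":[0,0,-0.01],"delta_pos":[0,0,0],"hand":0.1}
sim end [575.9 134.3 309.2] -3.0
```

Call:
servo_tool(motion=[{"dr":[0,0,0],"delta_pos":[0,0,0.1],"hand":0.1},{"dr":[0,0,0],"delta_pos":[0,0,0.14],"hand":0.1},{"dr":[0,0,0],"delta_pos":[0,0,0.14],"hand":0.1},{"dr":[0,0,0],"delta_pos":[0,0,0.14],"hand":0.1},{"dr":[0,0,0],"delta_pos":[0,0,0.1],"hand":0.1},{"dr":[0,0,0],"delta_pos":[0,0,0],"hand":0.1}])

```text
time_s: 18.73
eef_pos: [575.8, 134.3, 275.8]
ee_rot: [-0.0, 0.726, 0.687, -0.0]
force: [0.8, -0.4, -1.4]
grip_width: 0.268
```

```bash
python3 - <<'E'
from h import *
st();trim()
t=ctrl.sense()['eef_pos'];plan([576,134.1,237.3],-3,5,.1)
E
```

```text
t 18.73 p [575.8 134.3 275.8] phi -3.14 zax [-5.e-04  2.e-04 -1.e+00] F [ 0.8 -0.4 -1.4] g 0.268 q [0.03 0.44 1.21 0.   1.5  0.09]
trim dr [-0.003 -0.001  0.   ]
{"dr":[0,0,-0],"delta_pos":[0,0,0.15],"hand":0.1},
{"dr":[0,0,-0],"delta_pos":[0,0,0.15],"hand":0.1},
{"dr":[0,0,-0],"delta_pos":[0,0,0.16],"hand":0.1},
{"dr":[0,0,-0.01],"delta_pos":[0,0,0.15],"hand":0.1},
{"dr":[0,0,-0],"delta_pos":[0,0,0.16],"hand":0.1}
sim end [575.8 134.3 237.3] -3.0
```

Call:
servo_tool(motion=[{"dr":[0,0,0],"delta_pos":[0,0,0.12],"hand":0.1},{"dr":[0,0,0],"delta_pos":[0,0,0.15],"hand":0.1},{"dr":[0,0,0],"delta_pos":[0,0,0.15],"hand":0.1},{"dr":[0,0,0],"delta_pos":[0,0,0.15],"hand":0.1},{"dr":[0,0,0],"delta_pos":[0,0,0.12],"hand":0.1},{"dr":[0,0,0],"delta_pos":[0,0,0.05],"hand":0.1},{"dr":[0,0,0],"delta_pos":[0,0,0],"hand":0.1},{"dr":[0,0,0],"delta_pos":[0,0,0],"hand":0.1}])

```text
time_s: 19.73
eef_pos: [576.0, 134.3, 236.4]
ee_rot: [-0.0, 0.726, 0.687, 0.0]
force: [0.2, 0.0, -1.9]
grip_width: 0.264
```

```bash
python3 - <<'E'
from h import *
st();trim()
p,d=capture("side");np.savez("side5.npz",p=p,d=d)
cv2.imwrite("pics/side5.png",cv2.resize(p[130:190,215:290],None,fx=9,fy=9,interpolation=cv2.INTER_CUBIC)[:,:,::-1])
t=ctrl.sense()['eef_pos']
print(proj("side",[np.r_[t[:2],z] for z in(170,180,190,200)]))
print(p[158:176,244:258].astype(int).sum(2)//3)
st()
p,d=capture("top");cv2.imwrite("pics/top5.png",p[:,:,::-1])
E
```

```text
t 19.73 p [576.  134.3 236.4] phi -3.14 zax [ 1.e-04  2.e-04 -1.e+00] F [ 0.2  0.  -1.9] g 0.264 q [0.03 0.46 1.28 0.   1.41 0.09]
trim dr [ 0.001 -0.001  0.   ]
[[250.31634077 169.83530518]
 [250.0999202  167.30321342]
 [249.88094963 164.73932979]
 [249.65938799 162.14309705]]
[[186 168 135  90  71  64  67  67  70  86 110 145 185 207]
 [188 173 152 121  94  81  81  80  88 103 119 144 182 206]
 [183 166 151 137 121 104  99 103 109 116 129 155 188 208]
 [188 170 147 132 126 115 112 113 119 131 152 178 202 208]
 [195 185 168 148 134 125 117 121 137 158 180 198 208 210]
 [199 195 189 180 170 149 126 132 158 182 194 203 210 210]
 [202 200 197 194 189 163 133 138 169 192 201 205 209 210]
 [208 202 199 197 192 167 141 142 171 195 203 207 209 210]
 [208 206 200 198 193 169 145 146 171 193 206 209 209 210]
 [210 209 205 200 186 163 141 142 167 192 202 207 209 210]
 [210 209 206 195 172 147 133 138 148 164 186 202 209 209]
 [209 209 200 175 148 128 128 132 128 134 155 184 203 207]
 [210 207 194 162 129 119 122 132 125 119 130 157 183 190]
 [209 209 199 169 137 122 127 131 125 118 125 142 158 163]
 [210 210 205 192 169 152 142 136 133 132 135 143 149 149]
 [210 210 210 207 199 187 168 148 143 141 144 144 146 146]
 [209 210 210 209 208 203 181 155 145 146 146 145 145 146]
 [210 210 211 210 210 206 183 157 147 147 146 146 144 146]]
t 19.77 p [576.  134.3 236.5] phi -3.14 zax [ 2.e-04  2.e-04 -1.e+00] F [ 0.8 -0.1 -1.4] g 0.271 q [0.03 0.46 1.28 0.   1.41 0.09]
```

View pics/side5.png

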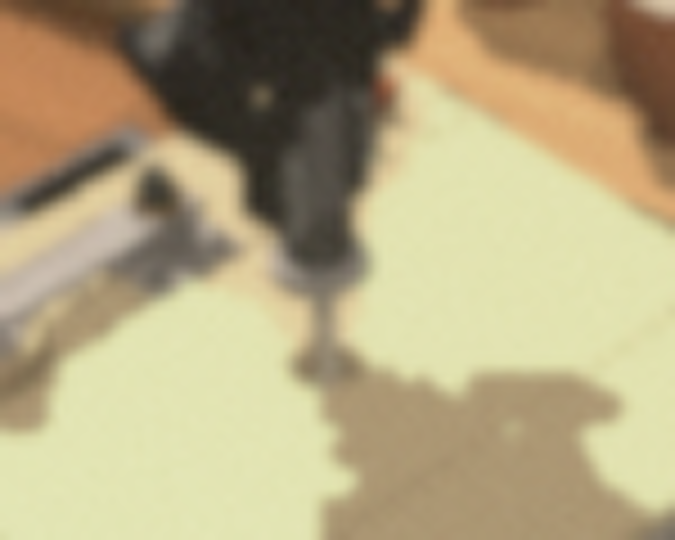

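View pics/top5.png

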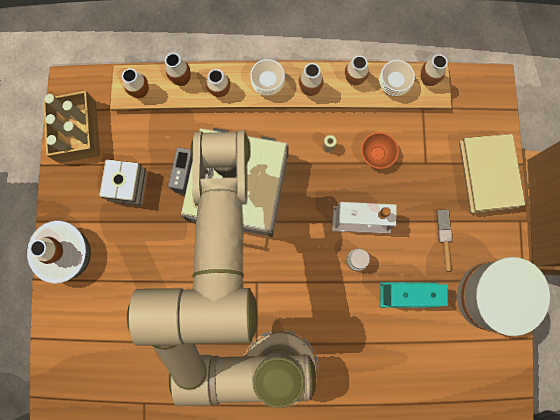

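The stem is centred in the port (side px 251,170, hole edges about 247.5–254), the flange is clear above the lid and the cover is well aside. Bystanders are in place. Handing in.

```bash
python3 - <<'E'
from h import *
print(ctrl.sense()['dq'].round(4)); print(ticket.finish_job()); st()
E
```

```text
[0.0012 0.0022 0.0005 0.0003 0.0007 0.0001]
the job is handed in; nothing more can be done
None
the job is handed in; nothing more can be done
```

I swung the port cover aside and released it, took the grey probe from the aluminium stand, and lowered it into the port. I handed the job in at about 20 s with the probe still held there. The hand-in gave no verdict.

- **Cover:** it sits at about 1.55 rad, from the knob's position in both cameras.
- **Depth:** the tip should be about 78 mm below the lid top, worked out from the TCP height. The side picture suggested the tip might sit about 2 mm higher than that, well inside the 57 to 97 mm range.
- **Upright and still:** the tool axis is within 0.001 rad of vertical, the joints were near zero speed, and the grip was steady.
- **Centring:** in the last side picture the stem is about 0.4 mm off the port's centre, sideways in that view. That view does not show the other direction well. My estimates of the port centre, including one from the stem's shadow, spread over about 1.5 to 2 mm.
- **Bystanders:** the last top picture shows nothing out of place, but only by eye; I did not measure them again.

One disagreement remains: the two cameras differed by about 2 mm in the port's y position. I aimed between their readings. I could not use the top camera at the end because the arm blocked its view of the port.

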